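# Fold the stay, lower the pump lid and bolt it

## Robot

A 6-joint arm with a two-finger parallel gripper is mounted at the origin on the work surface. World frame = base frame: x ahead of the robot, y to its left, z up, the work surface at z = 0. Lengths are in mm, angles in degrees, forces in N, time in s.
With the tool pointing down it reaches from about 350 to 1000 mm from the base axis. Payload 7.1 kg.
Tool frame: the origin (TCP) lies midway between the tips of the shut fingers; the grasp point (between the pads) lies 19 mm behind it; z points along the fingers, y is the direction in which the jaws open and shut (so a half turn about z gives the same grasp; the last joint's range is limited). The gripper opens to 85 mm and grips with 20 to 120 N. Pads are 22 mm wide; open, the fingers measure 114 mm over their backs; the gripper's body (76 mm by 85 mm) begins 54 mm behind the grasp point. The pads swing forward as they close: fully open they stand 13 mm farther back than shut.
Start: joints at [64.744, 24.242, 93.386, -0, 62.372, -1.089], TCP at [255.845, 570.218, 231.319] pointing down, gripper open.
Joint ranges: [-172.04, 172.04], [-51.8, 120.97], [4.93, 147.93], [-75.15, 255.16], [6.16, 154.13], [-145.62, 145.62]. Speed limits (degrees/s): [136.94, 136.94, 172.46, 180, 180, 180].

## Interface

Orientations are given as a 3x3 rotation matrix whose columns are the frame's x, y, z axes.
In Python, from plant import observe, imaging, job gives the robot as it stands.
- The arm moves only by the shell command python3 -m handwheel 'ROWS' [FORCE]. ROWS is text: rows parted by semicolons, each of 5 numbers parted by spaces: the finger opening in mm, from 0 to 85.4, then the shift along the tool's x, y, z in mm, then the turn about the tool's z in rad. In form: gripper dx dy dz roll; .... A call has 1 to 5 rows; each row is the pose to reach, as a shift and turn from the pose measured when the call began, along the tool's axes at that moment; what a row does not reach only later rows make up. A row lasts 1/12 s, in which the tool goes at most 41.7 mm and 7.16 degrees, less where a joint would pass 70% of its speed; a pose out of reach is approached as far as the arm can. A call with a gripper value outside its range is refused whole. The fingers move at their own pace and stop on an object; FORCE is the grip in N (left out, the last holds). Time passes only in rows, so rows that repeat a pose let the fingers close. It gives the time, the measured TCP pose, the force and the opening at its end, in the units of the state.
- observe(): the state, without advancing time (a new reading comes with each control period).
- imaging.get_image(name): name is "scene" or "top" or "wrist"; returns (picture, depth): 420x560x3 uint8, blue, green, red; 420x560 float32, mm along the optical axis (not along the pixel's ray), 0 where there is no reading.
- imaging.camera_model(name): a dict with "mtx" (3x3 intrinsics, pixels), "origin" and "attitude" of the camera in the world. Camera axes: x right, y down, z forward; pixel columns grow to the right and rows downward; lengths in mm; the calibration is good to about 2 mm. The wrist camera is an equidistant fisheye: a pixel r from the principal point sees the ray r / f radians off the axis. A picture is of the moment at which its call begins: read the wrist's pose just before it. camera_model takes no time and is no camera call; for the wrist camera it gives the pose at the moment of the call.
- job.finish_job(): hands the job in, once; it reports no verdict.
The state is a dict: "t": time; "q": joint angles; "joint_velocities": joint speeds; "effort": joint torques, N m; "tool_pos": TCP position; "tcp_rot": TCP orientation; "contact_force": force on the tool from outside, world axes, zero at the start; "torque": the same for the moment, N m; "width": finger opening in mm.
Only numpy, scipy, OpenCV 4.12 (cv2) and the standard library are available. Lean on these libraries where they do the work, as an engineer would, in place of code of your own. Each camera call takes 0.05 s, during which the arm holds its last target.

## Task

Close up the syringe pump housing: lift the knee of the folding stay past centre to unlock it, keep hold and let the lid down gently until it is fully shut, never letting it drop. Then slide the bolt on the deck fully home over the lid's edge and let go, leaving the things around it where they are.

Things in the scene. Friction and masses are not known exactly. Their poses are not given: they have to be found in the camera images.
- case: Cream sheet-metal pump housing, fixed. Origin on the bench under the well's middle, z up; own x along the lid hinge, away from the robot at yaw 0; own y from bolt deck to hinge. Open well x -100..100, y -110..110 mm, rim z 100 mm; solid deck y -205..-105, top z 100 mm, carries the bolt. Hinge line y 110, z 105 mm. The stay is outside the near end (x -100 mm).
- lid (a joint): Lid hinge, rad: 0 as it stands open (about 77 degrees up from level), grows as it closes, 1.34 = fully shut, on its stop. The lid is a cream frame with a clear window, 200 x 225 x 10 mm, about 0.45 kg; its hinge has a little drag, but once the knee is well past centre it falls by itself unless held by the stay's grip.
- lid_edge (a point): Middle of the lid's free edge (about z 324 mm when open, z 105 mm and case y -115 mm when shut).
- stay_lower (a joint): Turn of the stay's lower, short link about its pivot, rad: 0 locked, 0.13 straight (centre), 2.43 when the lid is shut. Grows as the knee is lifted and swings up and over, away from the hinge (to case -y), always the same way as the lid closes: guiding the grip along its whole arc lets the lid down. The lid's weight is under 12 N at the grip.
- stay_upper (a joint): Bend of the stay's knee, rad: 0 locked (knee sags 0.2 rad below the straight line, on its stop), 0.2 straight, grows as it folds with the knee upward.
- stay_grip (a point): Middle of the stay's grip: a level black round bar, 16 mm diameter, 74 mm long, parallel to case x, standing out from the knee; this point is 60 mm off the end wall. It moves on a circle of radius 75 mm about stay_pivot: from 62 mm on the hinge side and 42 mm above it (locked), over the top, to 75 mm on the bolt side and 8 mm above it (shut). It may turn in the fingers.
- stay_pivot (a point): Fixed point in the air on the axis of the stay's lower pivot (case y -85, z 70 mm), at the same case x as stay_grip; centre of the grip's circle.
- bolt (a joint): Travel of the bolt, m: 0 fully back, 0.035 fully home over the lid's edge. Slides along case +y, friction 1.5 N, stays where it is left; starts near 0.
- bolt_knob (a point): Centre of the bolt's upright round steel knob, 20 mm diameter, 24 mm tall (from 12 mm below to 12 mm above this point, which is at z 154.5 mm); thinner neck below. Finger tips must stay above z 130 mm over the guide beside it and above 110 mm over the lid.
- beaker: Bystander, leave it. Glass beaker, 68 mm wide, 90 mm tall, behind the hinge. Origin: centre of its underside.
- reagent: Bystander, leave it. Bottle, 60 mm wide, 130 mm tall, behind the hinge. Origin: centre of its underside.
- vial: Bystander, leave it. Amber vial, 28 mm wide, 60 mm tall, standing on the deck's far half, beside the bolt. Origin: centre of its underside.
- wrench: Bystander, leave it. Steel wrench, 160 mm, lying in front of the deck. Origin: centre of its underside.
- packet: Bystander, leave it. Cardboard packet 100 x 70 x 30 mm on the bench. Origin: centre of its underside.
- syringe: Bystander, leave it. White syringe about 150 mm long, 34 mm over its flange, lying on the bench by the housing's near end. Origin: centre of its underside.
- screwdriver: Bystander, leave it. Screwdriver, 180 mm, lying on the bench. Origin: centre of its underside.

How it is judged:
By the outcome, as a careful person would: the job done as asked, in the order asked, and still so for the second after the job is handed in, with the robot touching nothing.
It also fails if it takes over 61 s, if anything falls off the work surface, if the arm or the gripper's body presses on something with over 40 N, if the wrist force passes 120 N, or if a joint passes its speed limit or range.

## Working session

There is one attempt and no reset: what is moved stays moved. The work goes in short steps, Python scripts to look and compute and a shell command to move; the robot and the scene stay as the last step left them, time stands still between calls to the robot, and variables do not carry over. Pictures are saved under pics/ and viewed, and the job is handed in when it is done.

```bash
mkdir -p pics; ls; python3 - <<'E'
from plant import observe, imaging
import cv2
s=observe(); print(s)
for n in ("scene","top","wrist"):
    m=imaging.camera_model(n); print(n,m)
    p,d=imaging.get_image(n); cv2.imwrite(f"pics/{n}0.png",p)
    import numpy as np; np.save(f"pics/{n}0.npy",d)
E
```

```text
pics
{'t': 0.0, 'q': array([ 6.47437108e+01,  2.42830478e+01,  9.34337141e+01,  1.13145358e-03,
        6.23713083e+01, -1.08983720e+00]), 'joint_velocities': array([ 0.02425147,  0.1033194 , -0.01190426, -0.03269802,  0.10560185,
       -0.03893193]), 'effort': array([-2.48741359e-03, -5.57381845e+01, -2.81732565e+01, -1.12663386e-04,
        7.47347600e-03,  2.28419975e-05]), 'tool_pos': array([255.61241022, 569.72457789, 230.5451167 ]), 'tcp_rot': array([[-9.12356209e-01,  4.09396748e-01, -6.71661206e-04],
       [ 4.09397296e-01,  9.12355162e-01, -1.38271479e-03],
       [ 4.67146288e-05, -1.53650471e-03, -9.99998818e-01]]), 'contact_force': array([-0.5808742 , -0.04071978, -0.12582066]), 'torque': array([ 0.03031831, -0.03961335,  0.01468561]), 'width': 85.34966040774074}
scene {'mtx': array([[513.38660425,   0.        , 276.83817682],
       [  0.        , 513.38660425, 210.21248503],
       [  0.        ,   0.        ,   1.        ]]), 'origin': array([1375.54068324, -780.36218956,  926.694995  ]), 'attitude': array([[ 0.67940052,  0.41289968, -0.60657134],
       [ 0.73372401
[... 155 characters left out ...]
       , 477.783668  , 210.2336053 ],
       [  0.        ,   0.        ,   1.        ]]), 'origin': array([ 446.97911062,  -34.48153626, 1384.52176432]), 'attitude': array([[-0.00623362, -0.99441959,  0.10531295],
       [-0.99983748,  0.00441653, -0.01747863],
       [ 0.01691597, -0.10540479, -0.99428551]])}
wrist {'mtx': array([[325.1922621 ,   0.        , 277.38539964],
       [  0.        , 325.1922621 , 210.94930298],
       [  0.        ,   0.        ,   1.        ]]), 'origin': array([181.29551045, 603.06248154, 373.74765985]), 'attitude': array([[ 0.40861824,  0.86651336,  0.28668054],
       [ 0.91270253, -0.38715088, -0.13072214],
       [-0.00228386,  0.31506951, -0.94906585]])}
```

View pics/scene0.png

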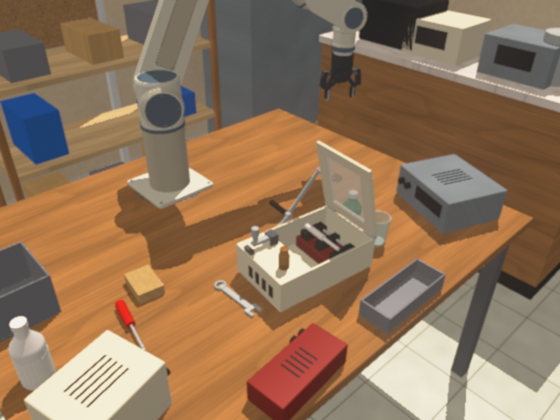

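View pics/top0.png

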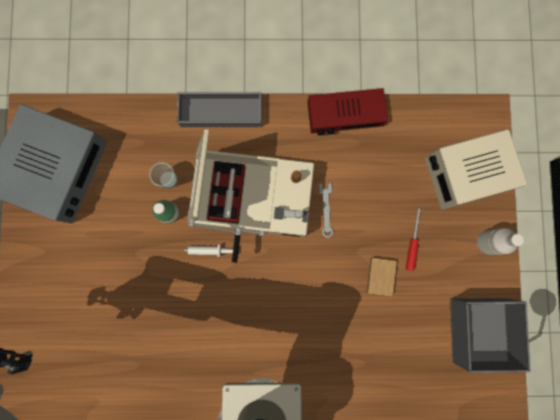

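View pics/wrist0.png

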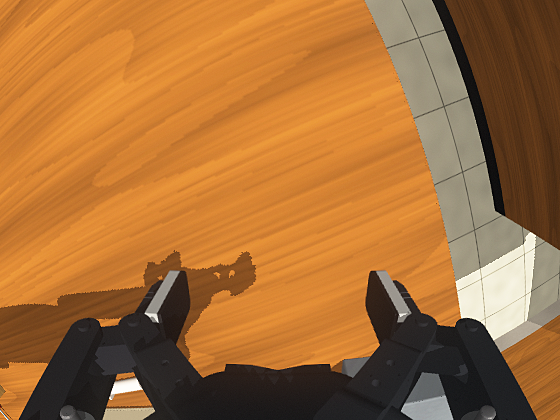

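```bash
cat > h.py <<'E'
import numpy as np, cv2
from plant import observe, imaging
def ray(n,u,v,m=None):
    m=m or imaging.camera_model(n); K=m["mtx"]
    x=np.array([(u-K[0,2])/K[0,0],(v-K[1,2])/K[1,1],1.0])
    if n=="wrist":
        r=np.hypot(x[0],x[1]); x=np.array([x[0]/r*np.sin(r),x[1]/r*np.sin(r),np.cos(r)])
    return m["origin"],m["attitude"]@x
def onz(n,u,v,z):
    o,d=ray(n,u,v); return o+d*(z-o[2])/d[2]
def two(a,b):
    (o1,d1),(o2,d2)=ray(*a),ray(*b)
    s=np.linalg.lstsq(np.c_[d1,-d2],o2-o1,rcond=None)[0]
    p,q=o1+s[0]*d1,o2+s[1]*d2; return (p+q)/2,np.linalg.norm(p-q)
def proj(n,P):
    m=imaging.camera_model(n); c=m["attitude"].T@(np.asarray(P)-m["origin"]); c=m["mtx"]@(c/c[2]); return c[:2]
def cloud(n,d):
    m=imaging.camera_model(n);K=m["mtx"];v,u=np.mgrid[:d.shape[0],:d.shape[1]]
    c=np.stack([(u-K[0,2])/K[0,0]*d,(v-K[1,2])/K[1,1]*d,d],-1)
    return c@m["attitude"].T+m["origin"]
E
python3 - <<'E'
import cv2,numpy as np
t=cv2.imread("pics/top0.png");s=cv2.imread("pics/scene0.png")
cv2.imwrite("pics/tc.png",cv2.resize(t[120:270,140:345],None,fx=3.9,fy=3.9,interpolation=cv2.INTER_CUBIC))
cv2.imwrite("pics/sc.png",cv2.resize(s[135:315,210:410],None,fx=3.3,fy=3.3,interpolation=cv2.INTER_CUBIC))
from h import *
for n in("top","scene"):
    d=np.load(f"pics/{n}0.npy");P=cloud(n,d); np.save(f"pics/P{n}.npy",P)
    m=(abs(P[...,2]-100)<3)&(P[...,0]>300)&(P[...,0]<900)&(abs(P[...,1])<350)&(d>0)
    m=(m*255).astype(np.uint8)
    k,l,st,c=cv2.connectedComponentsWithStats(m); print(n,[ (list(a),) for a in st if a[4]>150])
E
```

```text
top [([np.int32(0), np.int32(0), np.int32(560), np.int32(420), np.int32(233215)],), ([np.int32(265), np.int32(158), np.int32(48), np.int32(78), np.int32(1692)],)]
scene [([np.int32(0), np.int32(0), np.int32(560), np.int32(420), np.int32(233465)],), ([np.int32(272), np.int32(206), np.int32(76), np.int32(24), np.int32(176)],), ([np.int32(236), np.int32(222), np.int32(140), np.int32(64), np.int32(1538)],)]
```

View pics/tc.png

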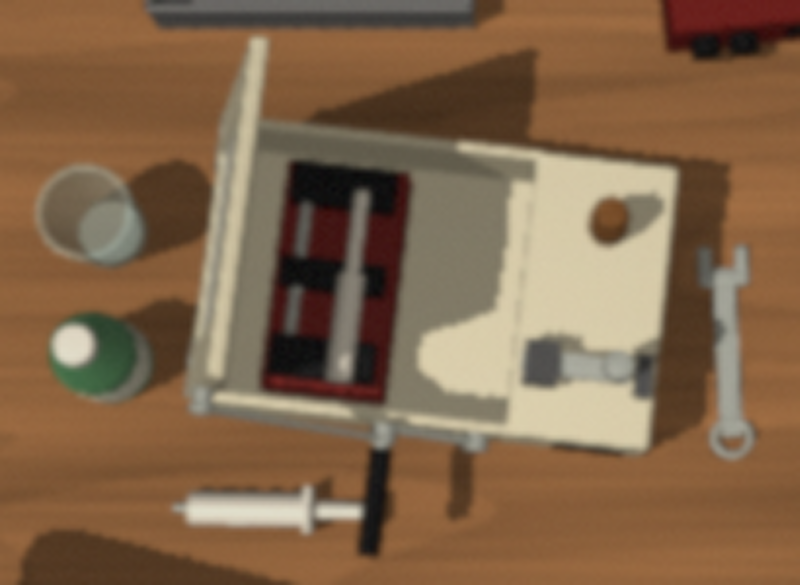

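View pics/sc.png

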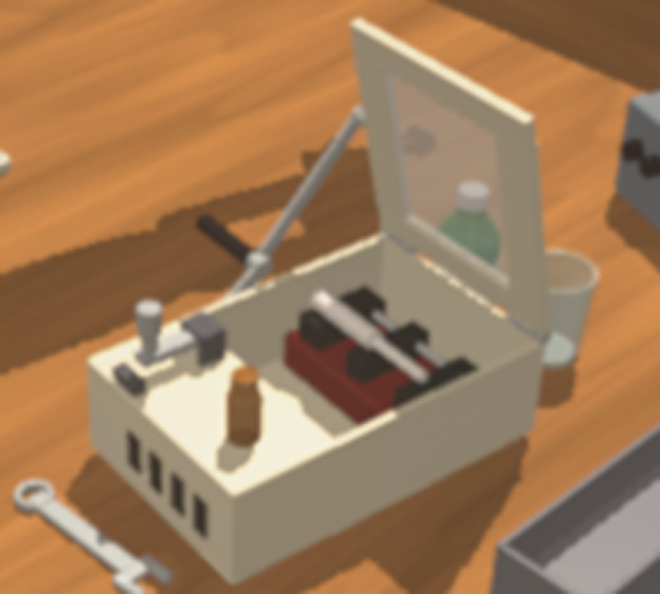

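```bash
python3 - <<'E'
from h import *
f=lambda x,y:(140+(x+.5)/3.9-.5,120+(y+.5)/3.9-.5)
g=lambda x,y:(210+(x+.5)/3.3-.5,135+(y+.5)/3.3-.5)
A=onz("top",*f(678,169),100);B=onz("top",*f(648,452),100)
C=onz("top",*f(457,142),100)
print(A,B,C, np.linalg.norm(A-B))
d=(A-B)[:2];print("yaw from front edge",np.degrees(np.arctan2(d[1],d[0])))
d=(C-A)[:2];print("yaw from side",np.degrees(np.arctan2(-d[0],d[1])))
A2=onz("scene",*g(233,494),100);B2=onz("scene",*g(90,360),100);print("scene",A2,B2)
d=(A2-B2)[:2];print("yaw",np.degrees(np.arctan2(d[1],d[0])),np.linalg.norm(d))
E_=two(("top",*f(382,440)),("scene",*g(257,265)));print("knee",E_)
print("grip tip",two(("top",*f(368,553)),("scene",*g(200,221))))
print("knob top", onz("top",*f(621,366),166.5), onz("scene",*g(149,306),166.5))
P=np.load("pics/Ptop.npy");m=(abs(P[...,2]-100)<4)&(P[...,0]>300)&(P[...,0]<900)&(P[...,1]<200)&(P[...,1]>-300)
q=P[m][:,:2].astype(np.float32);print(cv2.minAreaRect(q),cv2.boxPoints(cv2.minAreaRect(q)))
m=(P[...,2]>130)&(P[...,0]>400)&(P[...,0]<700)&(P[...,1]<50)&(P[...,1]>-150);print(P[m].round())
E
```

```text
[ 712.69515842 -144.22981451  100.        ] [ 514.30361898 -120.88111152  100.        ] [732.35634945  10.66354957 100.        ] 199.76076905189973
yaw from front edge -6.712264327364743
yaw from side -7.234079776733071
scene [ 712.66225346 -146.45323111  100.        ] [ 520.46562045 -122.84572345  100.        ]
yaw -7.0025633882154406 193.64106010711558
knee (array([522.39409182,  61.03980676, 108.61125148]), np.float64(1.9557535653654325))
grip tip (array([444.37928905,  68.43855555, 112.99306308]), np.float64(5.744885588384524))
knob top [567.44220388 -99.29285291 166.5       ] [566.91411389 -99.37329422 166.5       ]
((629.3980102539062, 28.480621337890625), (321.0883483886719, 208.87030029296875), 83.1248779296875) [[ 506.49573 -118.40765]
 [ 713.86414 -143.41064]
 [ 752.3003   175.3689 ]
 [ 544.9319   200.37189]]
[[ 447.  -34. 1385.]
 [ 447.  -34. 1385.]
 [ 447.  -34. 1385.]
 ...
 [ 447.  -34. 1385.]
 [ 447.  -34. 1385.]
 [ 447.  -34. 1385.]]
```

```bash
python3 -m handwheel '85 -29 -27 0 -0.06; 85 -58 -54 0 -0.12; 85 -87 -81 0 -0.18; 85 -116 -108 0 -0.24; 85 -145 -135 0 -0.3' 30
cat > case.py <<'E'
from h import *
O=np.array([639.5,70.2,0.]);a=np.radians(-7.0)
ex=np.array([np.cos(a),np.sin(a),0]);ey=np.array([-np.sin(a),np.cos(a),0]);ez=np.array([0,0,1.])
C=np.c_[ex,ey,ez]
def w(x,y,z): return O+C@np.array([x,y,z])
def c(P): return C.T@(np.asarray(P)-O)
def go(P):
    s=observe();R=s["tcp_rot"];x=R[:,0]
    d=np.degrees(np.arctan2(x[1],x[0])-np.arctan2(-ex[1],-ex[0]));d=(d+180)%360-180
    print("t",round(s["t"],2),"tcp case",c(s["tool_pos"]).round(1),"F case",(C.T@s["contact_force"]).round(1),"w",round(s["width"],1))
    print("shift tool",(R.T@(np.asarray(P)-s["tool_pos"])).round(1),"roll",round(np.radians(d),3))
E
python3 -c "
from case import *
go(w(-175,-23,220))"
```

```text
t: 0.57
tool_pos: [332.8, 385.5, 230.6]
tcp_rot: [[-0.993, 0.118, -0.001], [0.118, 0.993, -0.001], [0.001, -0.002, -1.0]]
contact_force: [0.7, -0.2, 0.5]
width: 85.1
t 0.57 tcp case [-342.9  275.6  230.6] F case [ 0.7 -0.1  0.5] w 85.1
shift tool [-166.7 -299.3   11. ] roll 0.004
```

```bash
python3 -m handwheel '85 -20 -36 1 0; 85 -40 -72 2 0; 85 -60 -108 3 0; 85 -80 -144 4 0; 85 -100 -180 5 0'
python3 -m handwheel '85 -18 -34 1 0; 85 -36 -68 2 0; 85 -54 -100 4 0; 85 -64 -118 5 0; 85 -64 -118 5 0'
python3 - <<'E'
from case import *
go(w(-168,-23,93))
p,d=imaging.get_image("wrist");cv2.imwrite("pics/w1.png",p);np.save("pics/w1.npy",d)
m=imaging.camera_model("wrist");print(c(m["origin"]))
import pickle;pickle.dump(m,open("pics/w1.pkl","wb"))
E
```

```text
t: 0.98
tool_pos: [411.1, 193.1, 225.9]
tcp_rot: [[-0.993, 0.117, -0.001], [0.117, 0.993, -0.001], [0.0, -0.001, -1.0]]
contact_force: [0.4, 0.5, 0.6]
width: 84.8
t: 1.4
tool_pos: [462.0, 65.1, 220.9]
tcp_rot: [[-0.993, 0.121, -0.0], [0.121, 0.993, -0.002], [-0.0, -0.002, -1.0]]
contact_force: [-0.1, -0.2, -0.1]
width: 84.9
t 1.4 tcp case [-175.6  -26.7  220.9] F case [-0.1 -0.3 -0.1] w 84.9
shift tool [ -7.6   3.9 127.9] roll 0.0
[-257.99099508  -25.24452537  364.0022074 ]
```

View pics/w1.png

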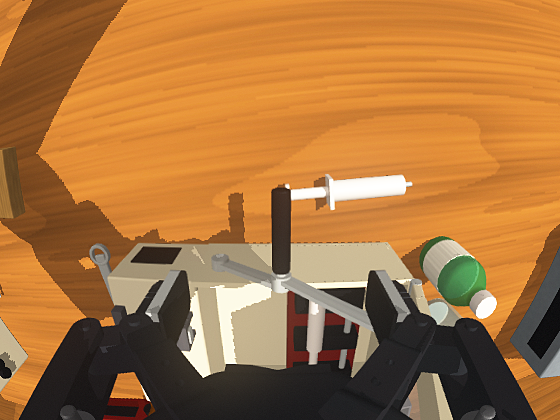

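The wrist picture shows the black bar running from about (281,188) at its outer tip to (281,275) at the knee. It lies midway between the fingers, and the syringe is on the bench below.

```bash
python3 - <<'E'
from case import *
import pickle;m=pickle.load(open("pics/w1.pkl","rb"))
def oz(u,v,z):
    o,d=ray("wrist",u,v,m);return o+d*(z-o[2])/d[2]
p=cv2.imread("pics/w1.png")
g=p.max(2)<60
for v in(195,210,225,240,255):
    r=np.where(g[v,255:310])[0]+255;print(v,r.min(),r.max(),[c(oz(u,v,112)).round(1) for u in(r.min()-.5,r.max()+.5)])
cc=np.where(g[150:290,281])[0]+150;print(cc.min(),cc.max(),c(oz(281,cc.min(),120)),c(oz(281,cc.max(),120)))
# case edge lower: rim near
print([c(oz(u,v,100)).round(1) for u,v in((130,243),(390,243),(200,243),(330,243))])
E
```

```text
195 272 289 [array([-188.1,  -30.5,  112. ]), array([-188.1,  -16. ,  112. ])]
210 272 289 [array([-175.4,  -30.5,  112. ]), array([-175.4,  -15.8,  112. ])]
225 272 289 [array([-162.3,  -30.6,  112. ]), array([-162.3,  -15.6,  112. ])]
240 272 289 [array([-148.8,  -30.6,  112. ]), array([-148.8,  -15.4,  112. ])]
255 272 289 [array([-134.7,  -30.7,  112. ]), array([-134.7,  -15.2,  112. ])]
188 273 [-195.94215309  -22.91575329  120.        ] [-121.37554814  -22.51216003  120.        ]
[array([-138. , -166.7,  100. ]), array([-139.6,   78.5,  100. ]), array([-139.9,  -95.7,  100. ]), array([-140.5,   21.4,  100. ])]
```

```bash
python3 -m handwheel '60 -3 1 30 0; 60 -6 2 60 0; 60 -9 3 90 0; 60 -10.5 3.9 115 0; 60 -10.5 3.9 127 0'
python3 -m handwheel '50 0 0 0 0'
python3 - <<'E'
from case import *
go(w(-165,-23,93))
E
```

```text
t: 1.87
tool_pos: [470.1, 70.0, 91.1]
tcp_rot: [[-0.993, 0.12, -0.005], [0.12, 0.993, -0.002], [0.005, -0.002, -1.0]]
contact_force: [0.3, 0.1, -0.6]
width: 60.3
t: 1.95
tool_pos: [468.1, 70.7, 88.7]
tcp_rot: [[-0.993, 0.119, -0.01], [0.119, 0.993, -0.002], [0.009, -0.003, -1.0]]
contact_force: [-0.6, -1.0, 0.3]
width: 50.7
t 1.95 tcp case [-170.2  -20.4   88.7] F case [-0.5 -1.   0.3] w 50.7
shift tool [-5.1 -2.7 -4.3] roll 0.003
```

```bash
python3 -m handwheel '50 -4 -2.6 -4 0; 40 -4 -2.6 -4 0; 30 -4 -2.6 -4 0'
python3 -c "
from case import *
go(w(-165,-23,93))"
```

```text
t: 2.2
tool_pos: [472.9, 68.1, 94.0]
tcp_rot: [[-0.993, 0.119, -0.007], [0.119, 0.993, -0.002], [0.007, -0.003, -1.0]]
contact_force: [-0.1, -0.1, 0.1]
width: 30.7
t 2.2 tcp case [-165.1  -22.4   94. ] F case [-0.1 -0.1  0.1] w 30.7
shift tool [-0.1 -0.6  1. ] roll 0.003
```

```bash
python3 -m handwheel '20 0 -0.5 1 0; 10 0 -0.5 1 0; 0 0 -0.5 1 0; 0 0 -0.5 1 0; 0 0 -0.5 1 0' 40
python3 -m handwheel '0 0 0 0 0; 0 0 0 0 0' 40
python3 - <<'E'
from case import *
go(w(-165,-23,93))
for n in("scene","wrist"):
    p,d=imaging.get_image(n);cv2.imwrite(f"pics/{n}2.png",p if n=="wrist" else cv2.resize(p[60:315,210:470],None,fx=2.3,fy=2.3))
E
```

```text
t: 2.62
tool_pos: [473.4, 66.4, 94.2]
tcp_rot: [[-0.993, 0.118, -0.005], [0.118, 0.993, -0.003], [0.005, -0.004, -1.0]]
contact_force: [-0.6, -10.1, 6.9]
width: 14.8
t: 2.78
tool_pos: [473.4, 66.0, 94.8]
tcp_rot: [[-0.993, 0.119, -0.005], [0.119, 0.993, -0.004], [0.004, -0.004, -1.0]]
contact_force: [-0.1, -3.1, -3.5]
width: 14.6
t 2.78 tcp case [-164.3  -24.4   94.8] F case [ 0.3 -3.1 -3.5] w 14.6
shift tool [0.7 1.4 1.7] roll 0.003
```

View pics/wrist2.png

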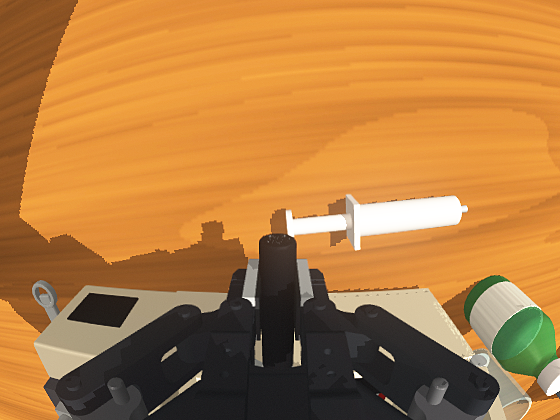

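View pics/scene2.png

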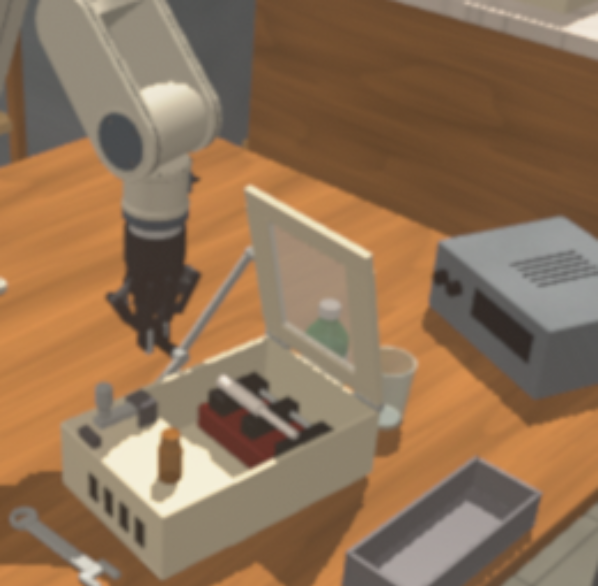

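```bash
cat > arc.py <<'E'
from case import *
import sys
P0=np.array([-164.3,-24.4,94.8])
if len(sys.argv)>3: P0[1:]+=[float(sys.argv[3]),float(sys.argv[4])]
f0=np.arctan2(42,62)
s=observe();R=s["tcp_rot"];p=c(s["tool_pos"])
q=p-P0+[0,62.1,42.0]
th=np.arctan2(q[2],q[1])-f0
th=th%(2*np.pi) if th<-1 else th
print("t",round(s["t"],2),"theta",round(th,3),"radius",round(np.hypot(q[1],q[2]),1),"tcp",p.round(1),"F case yz",(C.T@s["contact_force"]).round(1),"w",round(s["width"],1))
end,n=float(sys.argv[1]),5
st=float(sys.argv[2])
for k in range(1,n+1):
    t=min(end,th+st*k); f=f0+t
    T=P0+[0,75*np.cos(f)-62.1,75*np.sin(f)-42.0]
    d=R.T@(C@(T-p)); print(round(t,3),d.round(1))
E
python3 arc.py 2.43 0.03
```

```text
t 2.88 theta -0.006 radius 74.9 tcp [-164.3  -24.2   94.4] F case yz [ 0.8 -2.6 -3.1] w 14.7
0.024 [-0.  -1.2 -1.9]
0.054 [-0.  -2.6 -3.7]
0.084 [ 0.  -3.9 -5.5]
0.114 [ 0.  -5.4 -7.2]
0.144 [ 0.  -6.9 -8.9]
```

```bash
python3 -m handwheel '0 0 -1.2 -1.9 0; 0 0 -2.6 -3.7 0; 0 0 -3.9 -5.5 0; 0 0 -5.4 -7.2 0; 0 0 -6.9 -8.9 0' 50 ; python3 arc.py 2.43 0.03
```

```text
t: 3.3
tool_pos: [472.6, 59.6, 103.5]
tcp_rot: [[-0.993, 0.119, -0.005], [0.119, 0.993, -0.003], [0.005, -0.003, -1.0]]
contact_force: [0.8, 4.1, -7.6]
width: 14.1
t 3.3 theta 0.143 radius 75.3 tcp [-164.4  -30.8  103.5] F case yz [ 0.3  4.2 -7.6] w 14.1
0.173 [-0.  -1.8 -1.4]
0.203 [-0.  -3.4 -3. ]
0.233 [-0.  -5.  -4.5]
0.263 [-0.  -6.7 -6. ]
0.293 [ 0.  -8.4 -7.5]
```

```bash
python3 -m handwheel '0 0 -1.8 -1.4 0; 0 0 -3.4 -3 0; 0 0 -5 -4.5 0; 0 0 -6.7 -6 0; 0 0 -8.4 -7.5 0' ; python3 arc.py 2.43 0.03
```

```text
t: 3.72
tool_pos: [471.7, 52.1, 111.7]
tcp_rot: [[-0.993, 0.119, -0.004], [0.119, 0.993, -0.001], [0.004, -0.002, -1.0]]
contact_force: [-2.3, 9.8, 5.3]
width: 14.3
t 3.72 theta 0.29 radius 76.0 tcp [-164.3  -38.4  111.7] F case yz [-3.4  9.4  5.3] w 14.3
0.32 [-0.  -2.4 -0.6]
0.35 [ 0.  -4.2 -2. ]
0.38 [ 0.  -6.  -3.2]
0.41 [ 0.  -7.9 -4.5]
0.44 [ 0.  -9.9 -5.6]
```

```bash
python3 - <<'E'
from case import *
for n in("scene","wrist"):
    p,d=imaging.get_image(n);cv2.imwrite(f"pics/{n}3.png",p if n=="wrist" else cv2.resize(p[60:315,210:470],None,fx=2.3,fy=2.3))
E
python3 arc.py 2.43 0.03
```

```text
t 3.82 theta 0.295 radius 76.1 tcp [-164.3  -38.6  112. ] F case yz [-3.5  6.8  4.6] w 14.3
0.325 [-0.  -2.5 -0.5]
0.355 [ 0.  -4.3 -1.9]
0.385 [ 0.  -6.1 -3.1]
0.415 [ 0.  -8.  -4.4]
0.445 [  0.  -10.   -5.5]
```

View pics/scene3.png

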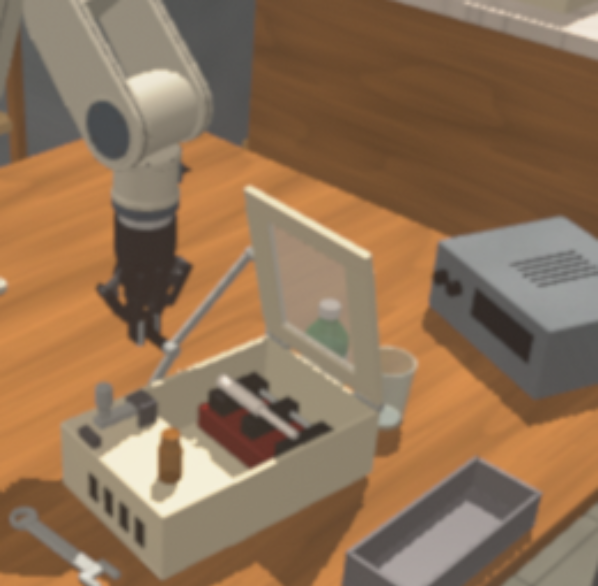

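View pics/wrist3.png

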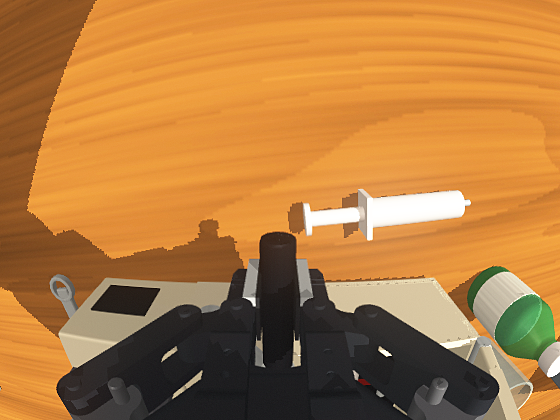

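```bash
python3 arc.py 2.43 0.03 1 1
```

```text
t 3.82 theta 0.297 radius 74.7 tcp [-164.3  -38.6  112. ] F case yz [-3.5  6.8  4.6] w 14.3
0.327 [-0.  -1.6 -1.6]
0.357 [ 0.  -3.4 -2.9]
0.387 [ 0.  -5.3 -4.2]
0.417 [ 0.  -7.2 -5.4]
0.447 [ 0.  -9.1 -6.6]
```

```bash
python3 -m handwheel '0 0 -1.6 -1.6 0; 0 0 -3.4 -2.9 0; 0 0 -5.3 -4.2 0; 0 0 -7.2 -5.4 0; 0 0 -9.1 -6.6 0' ; python3 arc.py 2.43 0.03 1 1
```

```text
t: 4.23
tool_pos: [470.7, 43.4, 119.1]
tcp_rot: [[-0.993, 0.12, -0.004], [0.12, 0.993, -0.0], [0.004, -0.001, -1.0]]
contact_force: [-3.2, 8.9, 7.6]
width: 14.4
t 4.23 theta 0.445 radius 75.7 tcp [-164.2  -47.2  119.1] F case yz [-4.3  8.4  7.6] w 14.4
0.475 [ 0.1 -2.3 -0.5]
0.505 [ 0.1 -4.3 -1.6]
0.535 [ 0.1 -6.3 -2.6]
0.565 [ 0.1 -8.4 -3.5]
0.595 [  0.1 -10.4  -4.3]
```

```bash
python3 arc.py 2.43 0.03 -1.5 4
```

```text
t 4.23 theta 0.395 radius 74.5 tcp [-164.2  -47.2  119.1] F case yz [-4.3  8.4  7.6] w 14.4
0.425 [ 0.1 -1.6 -1.7]
0.455 [ 0.1 -3.5 -2.8]
0.485 [ 0.1 -5.5 -3.9]
0.515 [ 0.1 -7.5 -4.9]
0.545 [ 0.1 -9.5 -5.9]
```

```bash
python3 -m handwheel '0 0 -1.6 -1.7 0; 0 0 -3.5 -2.8 0; 0 0 -5.5 -3.9 0; 0 0 -7.5 -4.9 0; 0 0 -9.5 -5.9 0' ; python3 arc.py 2.43 0.03 -1.5 4
```

```text
t: 4.65
tool_pos: [469.6, 33.9, 125.2]
tcp_rot: [[-0.993, 0.12, -0.004], [0.12, 0.993, 0.0], [0.004, -0.0, -1.0]]
contact_force: [-1.4, 5.6, 1.1]
width: 13.9
t 4.65 theta 0.546 radius 75.2 tcp [-164.2  -56.7  125.2] F case yz [-2.1  5.4  1.1] w 13.9
0.576 [ 0.1 -2.1 -0.7]
0.606 [ 0.1 -4.2 -1.6]
0.636 [ 0.1 -6.3 -2.3]
0.666 [ 0.1 -8.5 -3.1]
0.696 [  0.1 -10.6  -3.7]
```

```bash
python3 -m handwheel '0 0 -2.1 -0.8 0; 0 0 -4.2 -1.7 0; 0 0 -6.3 -2.5 0; 0 0 -8.5 -3.3 0; 0 0 -10.6 -4 0' ; python3 arc.py 2.43 0.03 -1.5 4
```

```text
t: 5.07
tool_pos: [468.3, 23.6, 129.8]
tcp_rot: [[-0.993, 0.121, -0.004], [0.12, 0.993, 0.001], [0.004, 0.0, -1.0]]
contact_force: [-1.7, 6.4, 1.2]
width: 14.3
t 5.07 theta 0.697 radius 75.9 tcp [-164.2  -67.2  129.8] F case yz [-2.5  6.1  1.2] w 14.3
0.727 [ 0.1 -2.4  0.3]
0.757 [ 0.1 -4.6 -0.3]
0.787 [ 0.1 -6.8 -0.7]
0.817 [ 0.1 -9.  -1.1]
0.847 [  0.1 -11.2  -1.4]
```

```bash
python3 -m handwheel '0 0 -2.2 -0.4 0; 0 0 -4.4 -0.9 0; 0 0 -6.6 -1.3 0; 0 0 -8.8 -1.7 0; 0 0 -11 -2 0' ; python3 arc.py 2.43 0.03 -1.5 4.5
```

```text
t: 5.48
tool_pos: [467.1, 12.9, 132.6]
tcp_rot: [[-0.993, 0.121, -0.004], [0.121, 0.993, 0.002], [0.004, 0.001, -1.0]]
contact_force: [-3.9, 8.1, 7.7]
width: 13.9
t 5.48 theta 0.842 radius 76.0 tcp [-164.1  -77.9  132.6] F case yz [-4.9  7.5  7.7] w 13.9
0.872 [ 0.2 -2.4  0.7]
0.902 [ 0.2 -4.6  0.5]
0.932 [ 0.2 -6.9  0.4]
0.962 [ 0.2 -9.1  0.3]
0.992 [  0.2 -11.4   0.3]
```

```bash
python3 - <<'E'
from case import *
for n in("scene","wrist"):
    p,d=imaging.get_image(n);cv2.imwrite(f"pics/{n}4.png",cv2.resize(p[200:380,180:380],None,fx=3,fy=3) if n=="wrist" else cv2.resize(p[140:270,230:390],None,fx=4,fy=4))
E
python3 arc.py 2.43 0.03 -1.5 5.5
```

```text
t 5.58 theta 0.842 radius 75.0 tcp [-164.1  -78.   132.6] F case yz [-4.5  5.8  7.8] w 13.8
0.872 [ 0.2 -2.2 -0.3]
0.902 [ 0.2 -4.5 -0.5]
0.932 [ 0.2 -6.7 -0.6]
0.962 [ 0.2 -9.  -0.7]
0.992 [  0.2 -11.2  -0.7]
```

View pics/scene4.png

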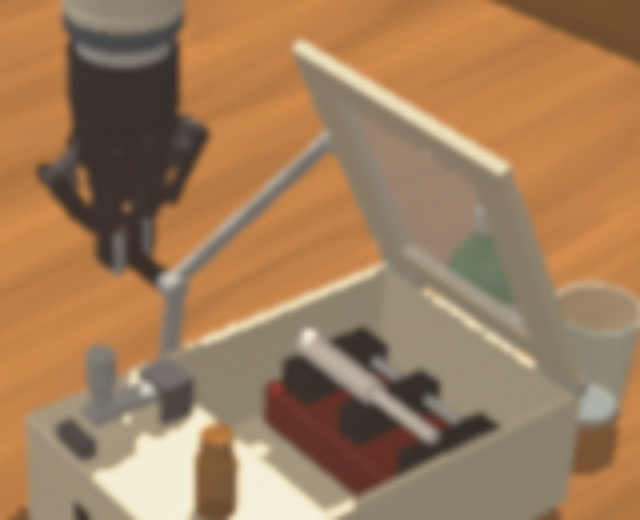

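View pics/wrist4.png

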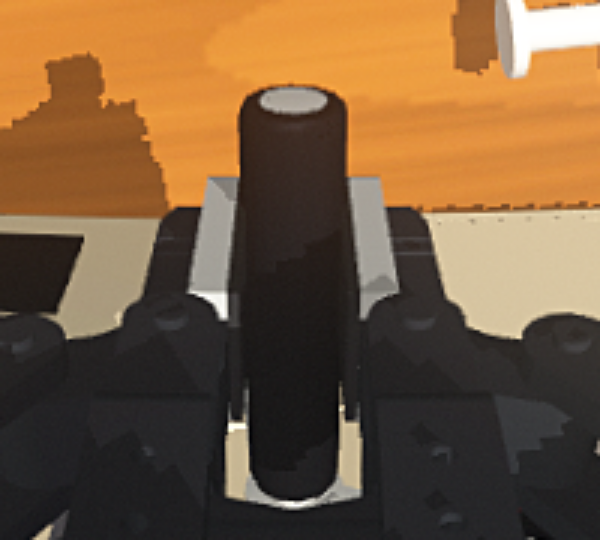

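The bar is well inside the pads, at about (290,290) in the wrist crop. The stay's lower link is near upright and the lid has begun to close. I'll carry on along the arc.

```bash
python3 -m handwheel '0 0 -2.2 -0.3 0; 0 0 -4.5 -0.6 0; 0 0 -6.7 -0.7 0; 0 0 -9 -0.8 0; 0 0 -11.2 -0.8 0' ; python3 arc.py 2.43 0.03 -1.5 5.5
```

```text
t: 6.0
tool_pos: [465.8, 1.6, 134.2]
tcp_rot: [[-0.993, 0.121, -0.004], [0.121, 0.993, 0.002], [0.004, 0.001, -1.0]]
contact_force: [-5.0, 3.7, 15.4]
width: 13.9
t 6.0 theta 0.991 radius 76.0 tcp [-164.1  -89.2  134.2] F case yz [-5.4  3.1 15.4] w 13.9
1.021 [ 0.2 -2.2  1. ]
1.051 [ 0.2 -4.5  1.2]
1.081 [ 0.2 -6.7  1.4]
1.111 [ 0.2 -9.   1.6]
1.141 [  0.2 -11.2   2. ]
```

```bash
cat > bar.py <<'E'
from case import *
s=observe();T=c(s["tool_pos"])
m=imaging.camera_model("wrist");p,d=imaging.get_image("wrist")
K=m["mtx"]
def pt(u,v):
    x=np.array([(u-K[0,2])/K[0,0],(v-K[1,2])/K[1,1]]);r=np.hypot(*x)
    q=np.array([*(x/r*np.sin(r)),np.cos(r)]);q=q/q[2]*d[v,u]
    return c(m["origin"]+m["attitude"]@q)
best=None
for v in range(225,330,15):
    P=np.array([pt(u,v) for u in range(262,296)]);P=P[(P[:,2]-T[2]>-30)&(P[:,2]-T[2]<60)]
    k=P[np.argmax(P[:,2])]; print(v,"bar top rel tcp",(k-T).round(1))
E
python3 bar.py; python3 -c "
import numpy as np"
```

```text
Traceback (most recent call last):
  File "bar.py", line 12, in <module>
    k=P[np.argmax(P[:,2])]; print(v,"bar top rel tcp",(k-T).round(1))
        ~~~~~~~~~^^^^^^^^
ValueError: attempt to get argmax of an empty sequence
```

```bash
sed -i 's/    k=P\[/    if len(P)==0: continue\n    k=P[/' bar.py; python3 bar.py;python3 arc.py 2.43 0.03 -1.5 7
```

```text
240 bar top rel tcp [-27.6   0.   19.3]
255 bar top rel tcp [-21.3  -0.8  20.5]
270 bar top rel tcp [-13.7   0.9  19.7]
285 bar top rel tcp [-11.3   7.   28.4]
300 bar top rel tcp [-9.3  6.7 36.6]
315 bar top rel tcp [-3.1  6.8 38.2]
t 6.1 theta 0.997 radius 74.5 tcp [-164.1  -89.6  134.3] F case yz [-5.1  2.6  9.1] w 14.3
1.027 [ 0.2 -2.3 -0.4]
1.057 [ 0.2 -4.5 -0.3]
1.087 [ 0.2 -6.7 -0.1]
1.117 [ 0.2 -9.   0.2]
1.147 [  0.2 -11.2   0.6]
```

```bash
python3 -m handwheel '0 0 0 0 0; 0 0 0 1.5 0; 0 0 0 3 0; 0 0 0 4.5 0; 0 0 0 6 0' 20; python3 bar.py;python3 arc.py 2.43 0.03 -0.5 2
```

```text
t: 6.52
tool_pos: [466.3, -0.0, 132.5]
tcp_rot: [[-0.993, 0.12, -0.003], [0.12, 0.993, -0.001], [0.002, -0.001, -1.0]]
contact_force: [-11.6, -4.1, 40.9]
width: 13.8
240 bar top rel tcp [-28.5  -2.   21.2]
255 bar top rel tcp [-21.6   0.5  21.1]
270 bar top rel tcp [-14.5  -0.8  21.1]
285 bar top rel tcp [-11.5   7.1  28.6]
300 bar top rel tcp [-9.6  6.7 36.9]
315 bar top rel tcp [-2.5  6.9 37.2]
t 6.57 theta 1.025 radius 77.5 tcp [-163.2  -90.8  132.2] F case yz [-16.8  -6.   54.2] w 14.0
1.055 [ 1.1 -2.1  2.7]
1.085 [ 1.1 -4.4  2.9]
1.115 [ 1.1 -6.6  3.2]
1.145 [ 1.1 -8.8  3.5]
1.175 [  1.1 -11.    3.9]
```

```bash
python3 -m handwheel '0 0 0 -2 0; 0 0 0 -2.5 0' 40; python3 bar.py;python3 arc.py 2.43 0.03 -0.5 5.5
```

```text
t: 6.73
tool_pos: [466.2, -1.0, 134.4]
tcp_rot: [[-0.993, 0.119, -0.001], [0.119, 0.993, -0.003], [0.001, -0.003, -1.0]]
contact_force: [2.8, -2.0, -11.8]
width: 13.8
225 bar top rel tcp [-29.   -0.5   5.2]
240 bar top rel tcp [-27.7   1.3  19.3]
255 bar top rel tcp [-20.6   0.5  19. ]
270 bar top rel tcp [-13.7  -0.3  19.5]
285 bar top rel tcp [-12.    7.   29.2]
300 bar top rel tcp [-9.9  6.7 37.2]
315 bar top rel tcp [-3.   6.9 37.8]
t 6.78 theta 1.038 radius 76.2 tcp [-163.3  -91.8  134.4] F case yz [ 1.6 -2.3 -6. ] w 13.9
1.068 [ 1.  -2.2  1.4]
1.098 [ 1.  -4.4  1.6]
1.128 [ 1.  -6.6  2. ]
1.158 [ 1.  -8.8  2.3]
1.188 [  1.  -11.    2.8]
```

```bash
python3 arc.py 2.43 0.03 -0.5 6.3; python3 -m handwheel '0 0 -2.2 0.3 0; 0 0 -4.4 0.6 0; 0 0 -6.6 1 0; 0 0 -8.8 1.4 0; 0 0 -11 2 0';python3 arc.py 2.43 0.03 -0.5 6.3
```

```text
t 6.78 theta 1.038 radius 75.4 tcp [-163.3  -91.8  134.4] F case yz [ 1.6 -2.3 -6. ] w 13.9
1.068 [ 1.  -2.2  0.6]
1.098 [ 1.  -4.4  0.8]
1.128 [ 1.  -6.7  1.2]
1.158 [ 1.  -8.9  1.5]
1.188 [  1.  -11.1   2. ]
t: 7.2
tool_pos: [465.0, -11.9, 133.1]
tcp_rot: [[-0.993, 0.119, -0.002], [0.119, 0.993, -0.002], [0.002, -0.002, -1.0]]
contact_force: [-3.9, 4.4, 11.1]
width: 14.1
t 7.2 theta 1.185 radius 75.7 tcp [-163.1 -102.7  133.1] F case yz [-4.4  3.9 11.1] w 14.1
1.215 [ 1.2 -2.   1.2]
1.245 [ 1.2 -4.2  1.7]
1.275 [ 1.2 -6.4  2.4]
1.305 [ 1.2 -8.5  3.1]
1.335 [  1.2 -10.6   3.8]
```

```bash
python3 arc.py 2.43 0.03 -2.5 7; python3 -m handwheel '0 0 -2.2 0 0; 0 0 -4.4 0.5 0; 0 0 -6.5 1.1 0; 0 0 -8.7 1.8 0; 0 0 -10.8 2.5 0';python3 arc.py 2.43 0.03 -2.5 7
```

```text
t 7.2 theta 1.16 radius 74.6 tcp [-163.1 -102.7  133.1] F case yz [-4.4  3.9 11.1] w 14.1
1.19 [ 1.2 -2.3  0.1]
1.22 [ 1.2 -4.5  0.6]
1.25 [ 1.2 -6.6  1.2]
1.28 [ 1.2 -8.8  1.8]
1.31 [  1.2 -10.9   2.5]
t: 7.62
tool_pos: [463.8, -22.9, 131.0]
tcp_rot: [[-0.993, 0.119, -0.002], [0.119, 0.993, -0.002], [0.002, -0.003, -1.0]]
contact_force: [-3.5, 2.4, 5.2]
width: 13.8
t 7.62 theta 1.311 radius 75.4 tcp [-163.1 -113.9  131. ] F case yz [-3.7  2.   5.2] w 13.8
1.341 [ 1.2 -2.   1.2]
1.371 [ 1.2 -4.   2. ]
1.401 [ 1.2 -6.1  2.9]
1.431 [ 1.2 -8.1  3.9]
1.461 [  1.3 -10.1   4.9]
```

```bash
python3 -m handwheel '0 0 -2 0.9 0; 0 0 -4 1.7 0; 0 0 -6.1 2.6 0; 0 0 -8.1 3.6 0; 0 0 -10.1 4.6 0';python3 arc.py 2.43 0.03 -2.5 7; python3 bar.py
```

```text
t: 8.03
tool_pos: [462.6, -33.2, 126.4]
tcp_rot: [[-0.993, 0.119, -0.002], [0.119, 0.993, -0.002], [0.001, -0.003, -1.0]]
contact_force: [-2.3, -3.4, 5.5]
width: 14.3
t 8.03 theta 1.462 radius 75.3 tcp [-163.  -124.2  126.4] F case yz [-1.8 -3.6  5.5] w 14.3
1.492 [ 1.3 -1.8  1.4]
1.522 [ 1.3 -3.8  2.5]
1.552 [ 1.3 -5.7  3.7]
1.582 [ 1.3 -7.5  5. ]
1.612 [ 1.3 -9.4  6.3]
225 bar top rel tcp [-29.6  -4.    6.8]
240 bar top rel tcp [-26.6  -2.5  16.8]
255 bar top rel tcp [-19.6  -0.4  16.8]
270 bar top rel tcp [-12.4  -0.3  17.3]
285 bar top rel tcp [-10.8   7.2  27.4]
300 bar top rel tcp [-9.1  6.8 36. ]
315 bar top rel tcp [-2.7  7.  37.4]
```

```bash
python3 -m handwheel '0 0 -1.8 1.4 0; 0 0 -3.8 2.6 0; 0 0 -5.7 3.8 0; 0 0 -7.5 5.1 0; 0 0 -9.4 6.4 0';python3 arc.py 2.43 0.03 -2.5 7; python3 bar.py;  python3 - <<'E'
from case import *
for n in("scene","wrist"):
    p,d=imaging.get_image(n);cv2.imwrite(f"pics/{n}5.png",cv2.resize(p[200:380,180:380],None,fx=3,fy=3) if n=="wrist" else cv2.resize(p[140:270,230:390],None,fx=4,fy=4))
E
```

```text
t: 8.5
tool_pos: [461.5, -43.2, 119.8]
tcp_rot: [[-0.993, 0.119, -0.002], [0.119, 0.993, -0.003], [0.001, -0.003, -1.0]]
contact_force: [-2.3, 1.5, 5.9]
width: 13.9
t 8.5 theta 1.621 radius 75.1 tcp [-162.9 -134.2  119.8] F case yz [-2.4  1.2  5.9] w 13.9
1.651 [ 1.4 -1.7  1.5]
1.681 [ 1.4 -3.4  2.9]
1.711 [ 1.4 -5.1  4.4]
1.741 [ 1.4 -6.8  5.9]
1.771 [ 1.4 -8.4  7.5]
225 bar top rel tcp [-29.6   4.    6.7]
240 bar top rel tcp [-26.5  -1.7  16.6]
255 bar top rel tcp [-19.5   2.7  16.7]
270 bar top rel tcp [-12.   -1.2  16.6]
285 bar top rel tcp [-11.1   7.1  27.9]
300 bar top rel tcp [-10.2   6.7  37.5]
315 bar top rel tcp [-3.2  6.9 38. ]
```

View pics/scene5.png

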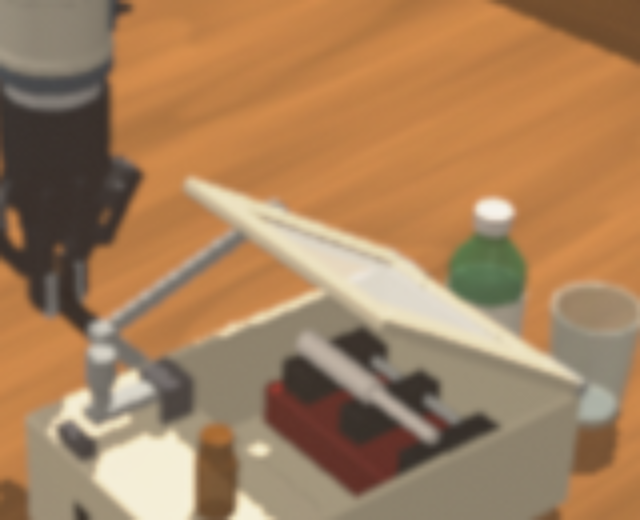

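View pics/wrist5.png

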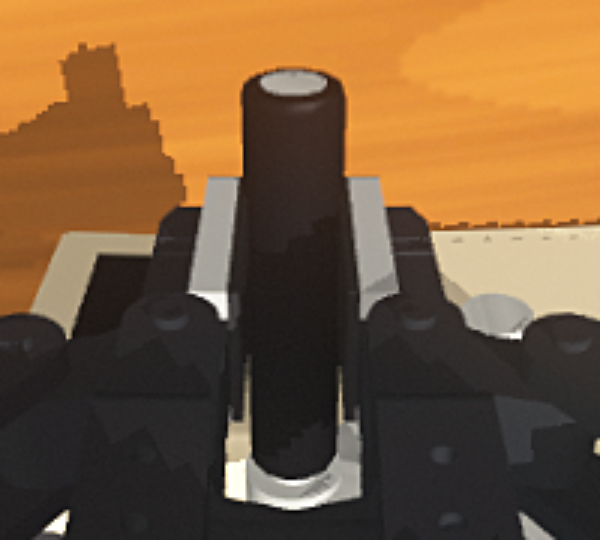

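```bash
python3 -m handwheel '0 0 -1.7 1.5 0; 0 0 -3.4 2.9 0; 0 0 -5.1 4.4 0; 0 0 -6.8 5.9 0; 0 0 -8.4 7.5 0';python3 arc.py 2.43 0.03 -2 7.5; python3 bar.py
```

```text
t: 9.07
tool_pos: [460.4, -52.1, 112.1]
tcp_rot: [[-0.993, 0.118, -0.002], [0.118, 0.993, -0.004], [0.001, -0.004, -1.0]]
contact_force: [-2.8, -3.2, 2.1]
width: 14.1
t 9.07 theta 1.788 radius 75.4 tcp [-162.9 -143.2  112.1] F case yz [-2.4 -3.5  2.1] w 14.1
1.818 [ 1.4 -1.2  1.9]
1.848 [ 1.4 -2.7  3.6]
1.878 [ 1.4 -4.1  5.4]
1.908 [ 1.4 -5.5  7.2]
1.938 [ 1.4 -6.8  9. ]
225 bar top rel tcp [-29.8   1.3   7.2]
240 bar top rel tcp [-25.9   1.8  15. ]
255 bar top rel tcp [-18.5  -3.   14.8]
270 bar top rel tcp [-11.7   7.2  16. ]
285 bar top rel tcp [-11.9   7.1  29.2]
300 bar top rel tcp [-9.9  6.8 37.2]
315 bar top rel tcp [-2.1  7.1 36.6]
```

```bash
python3 -m handwheel '16 0 0.7 0 0; 18 0 1.7 0 0; 18 0 2 3 0; 18 0 2 6 0; 18 0 2 9 0';python3 arc.py 2.43 0.03 -2 -0.5; python3 bar.py
```

```text
t: 9.53
tool_pos: [459.9, -55.2, 103.9]
tcp_rot: [[-0.994, 0.113, -0.003], [0.113, 0.994, -0.012], [0.002, -0.013, -1.0]]
contact_force: [-14.4, -48.1, 25.4]
width: 18.0
t 9.53 theta 1.817 radius 77.6 tcp [-163.  -146.4  103.9] F case yz [ -8.5 -49.5  25.4] w 18.0
1.847 [1.3 0.5 3.4]
1.877 [ 1.3 -0.9  5.2]
1.907 [ 1.3 -2.3  7. ]
1.937 [ 1.3 -3.6  8.8]
1.967 [ 1.3 -4.8 10.7]
225 bar top rel tcp [-29.5  -0.1   6.5]
240 bar top rel tcp [-26.1  -3.4  15.9]
255 bar top rel tcp [-19.4  -2.5  16.6]
270 bar top rel tcp [-11.7  -2.5  16. ]
285 bar top rel tcp [-3.6 -2.  15.6]
300 bar top rel tcp [ 4.8 -5.2 15.6]
315 bar top rel tcp [13.6 -1.  15.5]
```

```bash
python3 -m handwheel '18 0 -0.6 0 0; 18 0 -1.2 0 0'; python3 bar.py
```

```text
t: 9.75
tool_pos: [459.7, -58.8, 103.9]
tcp_rot: [[-0.994, 0.113, -0.003], [0.113, 0.994, -0.015], [0.001, -0.016, -1.0]]
contact_force: [-2.7, -11.4, 1.8]
width: 18.0
225 bar top rel tcp [-29.9   3.    7.3]
240 bar top rel tcp [-24.4  -1.7  11.6]
255 bar top rel tcp [-16.9  -2.6  11.5]
270 bar top rel tcp [-9.4 -1.2 11.7]
285 bar top rel tcp [-1.5 -1.6 12. ]
300 bar top rel tcp [ 7.  -2.5 12.2]
315 bar top rel tcp [16.6 -2.  11.4]
```

```bash
python3 -m handwheel '18 0 0 3 0; 18 0 0 6 0; 18 0 0 9 0; 18 0 0 12 0'; python3 bar.py
```

```text
t: 10.13
tool_pos: [459.2, -62.8, 92.3]
tcp_rot: [[-0.994, 0.109, -0.004], [0.109, 0.994, -0.022], [0.002, -0.022, -1.0]]
contact_force: [-8.3, -37.9, 9.3]
width: 18.1
225 bar top rel tcp [-29.7   0.7   6.8]
240 bar top rel tcp [-24.7  -3.9  12.6]
255 bar top rel tcp [-17.7  -3.   13.1]
270 bar top rel tcp [-10.2  -2.5  13.3]
285 bar top rel tcp [-2.1 -3.3 13.2]
300 bar top rel tcp [ 6.4 -2.8 13.2]
315 bar top rel tcp [15.1 -0.8 13.5]
```

```bash
python3 -m handwheel '16 0 -0.8 0 0; 12 0 -1 0 0; 0 0 -1 0 0; 0 0 -1 0 0' 40; python3 bar.py; python3 arc.py 2.43 0.03 -2 9
```

```text
t: 10.52
tool_pos: [458.9, -66.0, 91.8]
tcp_rot: [[-0.994, 0.108, -0.005], [0.108, 0.994, -0.025], [0.002, -0.025, -1.0]]
contact_force: [-1.8, -15.7, -0.4]
width: 13.9
225 bar top rel tcp [-29.7  -0.2   7.1]
240 bar top rel tcp [-23.8  -1.8  10.4]
255 bar top rel tcp [-15.8  -3.1   9.3]
270 bar top rel tcp [-12.    7.9  16.1]
285 bar top rel tcp [-8.4  7.4 23.1]
300 bar top rel tcp [-11.1   7.4  38.7]
315 bar top rel tcp [-2.9  7.8 37.4]
t 10.57 theta 2.134 radius 74.9 tcp [-162.7 -157.1   91.8] F case yz [ -0.4 -15.1  -0.5] w 13.8
2.164 [ 1.6 -0.9  2.1]
2.194 [ 1.6 -1.6  4.2]
2.224 [ 1.6 -2.3  6.3]
2.254 [ 1.6 -2.9  8.5]
2.284 [ 1.6 -3.5 10.7]
```

```bash
python3 - <<'E'
from case import *
for n in("scene","wrist"):
    p,d=imaging.get_image(n);cv2.imwrite(f"pics/{n}6.png",cv2.resize(p[200:380,180:380],None,fx=3,fy=3) if n=="wrist" else cv2.resize(p[140:290,210:390],None,fx=4,fy=4))
E
```

```text
(no output)
```

View pics/scene6.png

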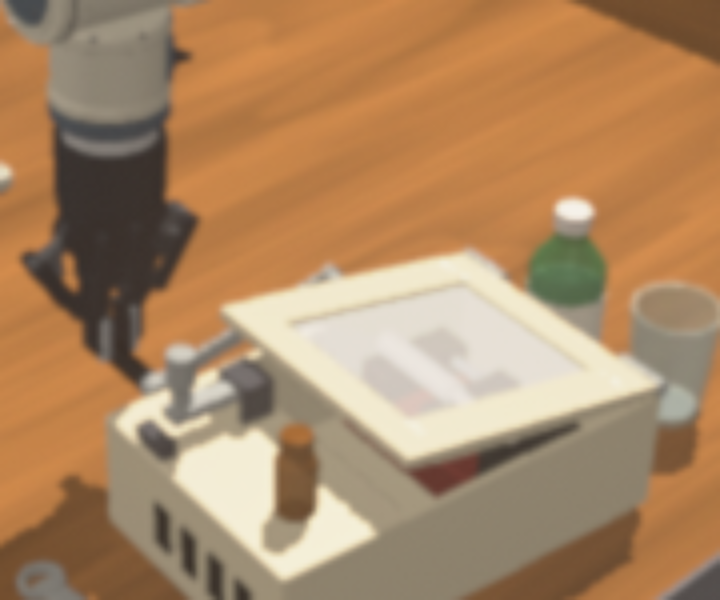

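View pics/wrist6.png

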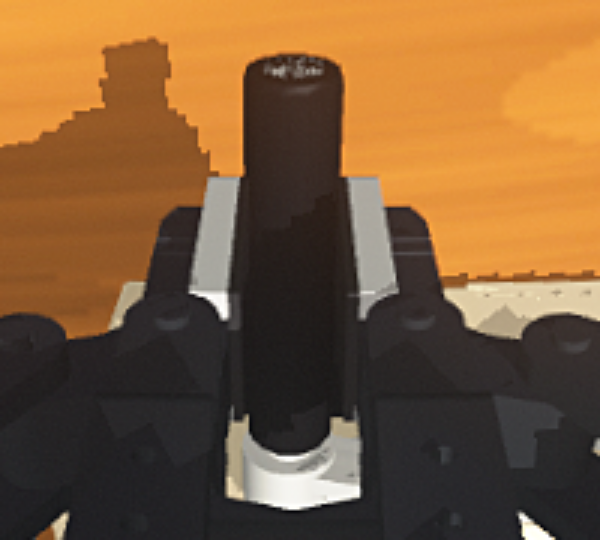

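```bash
cat > arc2.py <<'E'
from case import *
import sys
# args: step, o at theta=1, roll rate, yc, zc
st,o1,rr=[float(x) for x in sys.argv[1:4]]
yc=float(sys.argv[4]) if len(sys.argv)>4 else -86.5
zc=float(sys.argv[5]) if len(sys.argv)>5 else 70.
f0=np.arctan2(42,62)
s=observe();R=s["tcp_rot"];p=c(s["tool_pos"])
tt=np.linspace(-.1,2.5,5201)
tcp=lambda t:np.array([0*t,yc+75*np.cos(f0+t),zc+75*np.sin(f0+t)-(o1-rr*(t-1))])
A=tcp(tt); d=np.hypot(A[1]-p[1],A[2]-p[2]);i=d.argmin();th=tt[i]
F=C.T@s["contact_force"];f=f0+th;print("t",round(s["t"],2),"theta",round(th,3),"off path yz",(p[1:]-A[1:,i]).round(1),"tcp",p.round(1),"F",F.round(1),"rad",round(F[1]*np.cos(f)+F[2]*np.sin(f),1),"tan",round(-F[1]*np.sin(f)+F[2]*np.cos(f),1),"w",round(s["width"],1),"tilt",R[:2,2].round(3))
for k in range(1,6):
    T=tcp(th+st*k);T[0]=p[0]; print(round(th+st*k,3),(R.T@(C@(T-p))).round(1))
E
python3 arc2.py -0.04 12 8
```

```text
t 10.67 theta 2.218 off path yz [ 0.3 -0.1] tcp [-162.7 -157.1   91.8] F [  0.5 -15.1  -0.4] rad 14.2 tan 5.3 w 13.6 tilt [-0.005 -0.025]
2.177 [-0.   0.6 -2.7]
2.137 [-0.   1.7 -5.1]
2.097 [-0.   2.9 -7.6]
2.057 [ -0.    4.2 -10. ]
2.017 [ -0.1   5.6 -12.3]
```

```bash
python3 -m handwheel '0 0 0 -2.5 0; 0 0 1 -5 0; 0 0 2.2 -7.4 0; 0 0 3.5 -9.8 0; 0 0 4.9 -12.1 0' 40; python3 bar.py; python3 arc2.py -0.04 12 8 -87
```

```text
t: 11.08
tool_pos: [459.4, -61.6, 103.9]
tcp_rot: [[-0.994, 0.106, -0.005], [0.106, 0.994, -0.027], [0.002, -0.027, -1.0]]
contact_force: [-1.6, -13.0, -3.5]
width: 13.4
225 bar top rel tcp [-29.6  -3.4   6.9]
240 bar top rel tcp [-23.3   1.3   8.9]
255 bar top rel tcp [-15.3   1.9   8. ]
270 bar top rel tcp [-11.3  -6.8  15.7]
285 bar top rel tcp [-11.7   7.6  28.4]
300 bar top rel tcp [-10.6   7.5  37.9]
315 bar top rel tcp [-3.1  7.8 37.6]
t 11.13 theta 2.021 off path yz [-0.8  0.5] tcp [-162.7 -152.6  104.3] F [ 0.6 -8.5 -3.1] rad 5.8 tan 6.9 w 13.2 tilt [-0.005 -0.027]
1.981 [-0.   2.3 -1.8]
1.941 [-0.1  3.9 -4. ]
1.901 [-0.1  5.6 -6.2]
1.861 [-0.1  7.4 -8.3]
1.821 [ -0.1   9.2 -10.3]
```

```bash
python3 -m handwheel '0 0 0.8 1.4 0; 0 0 1 2.9 0; 0 0 0.6 4.3 0; 0 0 0 5.8 0; 0 0 -0.8 7.2 0' 30; python3 bar.py; python3 arc2.py 0.04 12 8 -87
```

```text
t: 11.55
tool_pos: [459.1, -64.1, 98.0]
tcp_rot: [[-0.994, 0.105, -0.005], [0.105, 0.994, -0.029], [0.002, -0.03, -1.0]]
contact_force: [-2.2, -12.0, 4.0]
width: 13.4
225 bar top rel tcp [-29.7   0.2   7.1]
240 bar top rel tcp [-23.5  -0.5   9.8]
255 bar top rel tcp [-15.7  -1.8   9.2]
270 bar top rel tcp [-11.5  -6.8  16.1]
285 bar top rel tcp [-11.9   7.7  28.9]
300 bar top rel tcp [-10.    7.6  37. ]
315 bar top rel tcp [-2.6  7.5 37. ]
t 11.6 theta 2.123 off path yz [ 0.1 -0. ] tcp [-162.6 -155.3   97.7] F [ -1.6 -15.3   1.6] rad 14.6 tan 4.9 w 13.6 tilt [-0.005 -0.029]
2.163 [ 0.  -1.2  2.4]
2.203 [ 0.  -2.2  4.9]
2.243 [ 0.  -3.1  7.5]
2.283 [ 0.  -3.9 10.1]
2.323 [ 0.1 -4.5 12.7]
```

```bash
python3 -m handwheel '0 0 0.6 1.5 0; 0 0 0.9 3 0; 0 0 0.6 4.5 0; 0 0 0.1 6 0; 0 0 -0.5 7.6 0' 30; python3 bar.py; python3 arc2.py 0.04 12 8 -87
```

```text
t: 12.02
tool_pos: [458.8, -66.3, 90.9]
tcp_rot: [[-0.995, 0.104, -0.006], [0.104, 0.994, -0.031], [0.002, -0.032, -0.999]]
contact_force: [-3.5, -16.4, 2.6]
width: 13.8
225 bar top rel tcp [-29.6  -4.3   7. ]
240 bar top rel tcp [-23.6  -1.4  10. ]
255 bar top rel tcp [-16.2   1.5   9.8]
270 bar top rel tcp [-11.3  -6.8  15.9]
285 bar top rel tcp [-11.9   7.7  28.9]
300 bar top rel tcp [-10.7   7.6  38.1]
315 bar top rel tcp [-2.8  8.  37.3]
t 12.07 theta 2.234 off path yz [ 0.8 -0.3] tcp [-162.7 -157.5   90.6] F [ -1.5 -15.    0.8] rad 14.5 tan 3.8 w 13.8 tilt [-0.005 -0.031]
2.274 [ 0.  -1.6  2.3]
2.314 [ 0.  -2.3  4.9]
2.354 [ 0.  -2.8  7.5]
2.394 [ 0.  -3.3 10.2]
2.434 [ 0.  -3.6 12.9]
```

```bash
python3 -m handwheel '0 0 0.8 1.6 0; 0 0 1.1 3.2 0; 0 0 0.9 4.7 0; 0 0 0.5 6.3 0; 0 0 0 7.9 0' 30; python3 bar.py; python3 arc2.py 0.04 12 8 -87
```

```text
t: 12.48
tool_pos: [458.7, -68.0, 83.4]
tcp_rot: [[-0.995, 0.103, -0.006], [0.103, 0.994, -0.034], [0.002, -0.034, -0.999]]
contact_force: [-3.1, -12.9, 1.0]
width: 13.4
225 bar top rel tcp [-29.8  -3.8   7.4]
240 bar top rel tcp [-24.1   0.4  10.8]
255 bar top rel tcp [-16.5   1.5  10.3]
270 bar top rel tcp [-11.9   7.1  15.9]
285 bar top rel tcp [-11.7   7.8  28.3]
300 bar top rel tcp [-10.    7.8  36.9]
315 bar top rel tcp [-2.7  7.7 36.9]
t 12.53 theta 2.35 off path yz [ 1.3 -0.3] tcp [-162.7 -159.2   83.1] F [ -0.6 -15.5  -0.7] rad 15.0 tan 3.7 w 13.3 tilt [-0.006 -0.033]
2.39 [ 0.  -1.8  2.4]
2.43 [ 0.  -2.1  5.1]
2.47 [ 0.  -2.3  7.7]
2.51 [ 0.  -2.4 10.4]
2.55 [ 0.  -2.3 13.1]
```

```bash
python3 -m handwheel '0 0 0.8 1.6 0; 0 0 1.1 3.2 0; 0 0 1 4.8 0; 0 0 0.8 6.4 0; 0 0 0.5 7.6 0' 30; python3 bar.py; python3 arc2.py 0.04 12 8 -87;  python3 - <<'E'
from case import *
for n in("scene",):
    p,d=imaging.get_image(n);cv2.imwrite(f"pics/{n}7.png",cv2.resize(p[140:290,210:390],None,fx=4,fy=4))
E
```

```text
t: 12.95
tool_pos: [458.5, -69.2, 76.0]
tcp_rot: [[-0.995, 0.103, -0.006], [0.103, 0.994, -0.035], [0.002, -0.036, -0.999]]
contact_force: [-2.2, -11.7, 0.5]
width: 13.5
225 bar top rel tcp [-29.8  -3.8   7.4]
240 bar top rel tcp [-24.1  -0.4  11. ]
255 bar top rel tcp [-17.1   1.5  11.7]
270 bar top rel tcp [-11.9   7.1  15.9]
285 bar top rel tcp [-11.5   7.9  28.1]
300 bar top rel tcp [-10.1   7.8  37.1]
315 bar top rel tcp [-3.7  8.1 38.4]
t 13.0 theta 2.462 off path yz [ 1.4 -0.1] tcp [-162.7 -160.3   75.8] F [ -0.9 -13.8  -0.1] rad 13.7 tan 1.3 w 13.6 tilt [-0.006 -0.035]
2.502 [ 0.  -1.5  2.6]
2.542 [ 0.  -1.5  5.3]
2.582 [ 0.  -1.4  7.9]
2.622 [ 0.  -1.1 10.6]
2.662 [-0.  -0.7 13.3]
```

View pics/scene7.png

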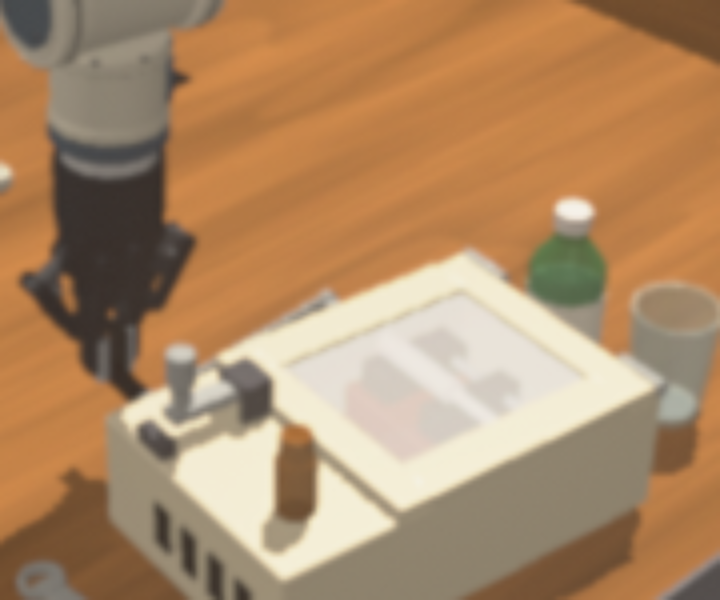

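The scene view shows the lid almost flat. I'll press down gently until the stop pushes back.

```bash
python3 -m handwheel '0 0 0 1 0; 0 0 0 2 0; 0 0 0 3 0; 0 0 0 3 0' 30; python3 bar.py; python3 arc2.py 0.04 12 8 -87
```

```text
t: 13.38
tool_pos: [458.6, -69.2, 73.9]
tcp_rot: [[-0.995, 0.103, -0.006], [0.103, 0.994, -0.036], [0.002, -0.036, -0.999]]
contact_force: [-4.4, -3.0, 14.1]
width: 13.5
225 bar top rel tcp [-29.7  -5.2   7.6]
240 bar top rel tcp [-24.4   0.5  11.7]
255 bar top rel tcp [-16.9  -0.7  11.4]
270 bar top rel tcp [-11.1  -6.7  15.5]
285 bar top rel tcp [-11.5   7.8  28.1]
300 bar top rel tcp [-10.3   7.8  37.4]
315 bar top rel tcp [-3.4  8.1 38. ]
t 13.43 theta 2.492 off path yz [ 1.5 -0.1] tcp [-162.6 -160.4   74. ] F [-4.4 -3.8 13. ] rad 4.5 tan -12.8 w 13.2 tilt [-0.006 -0.036]
2.532 [ 0.  -1.5  2.7]
2.572 [ 0.  -1.4  5.3]
2.612 [ 0.  -1.1  8. ]
2.652 [-0.  -0.8 10.7]
2.692 [-0.  -0.3 13.3]
```

```bash
python3 - <<'E'
from case import *
for n in("top","scene"):
    p,d=imaging.get_image(n);P=(cloud(n,d)-O)@C
    for y in(-105,-85,90):
        for x in (-85,0,60,85):
            m=(abs(P[...,0]-x)<8)&(abs(P[...,1]-y)<5)&(d>0)&(P[...,2]>60)
            print(n,y,x,m.sum(),np.median(P[m][:,2]).round(1) if m.any() else None)
    m=(abs(P[...,0]-0)<20)&(abs(P[...,1]+150)<15)&(d>0);print("deck",np.median(P[m][:,2]))
    if n=="top":cv2.imwrite("pics/top8.png",cv2.resize(p[120:270,140:345],None,fx=3.9,fy=3.9))
E
```

```text
top -105 -85 22 109.8
top -105 0 23 110.1
top -105 60 20 110.9
top -105 85 21 110.5
top -85 -85 20 110.8
top -85 0 21 108.1
top -85 60 22 109.2
top -85 85 21 110.1
top 90 -85 24 109.7
top 90 0 20 110.8
top 90 60 23 110.0
top 90 85 22 109.2
deck 100.19257486227434
scene -105 -85 6 109.9
scene -105 0 11 110.2
scene -105 60 15 109.6
scene -105 85 18 110.0
scene -85 -85 13 110.3
scene -85 0 13 107.5
scene -85 60 11 107.6
scene -85 85 16 110.6
scene 90 -85 10 110.1
scene 90 0 10 109.8
scene 90 60 19 109.7
scene 90 85 14 109.7
deck 99.41353291415999
```

View pics/top8.png

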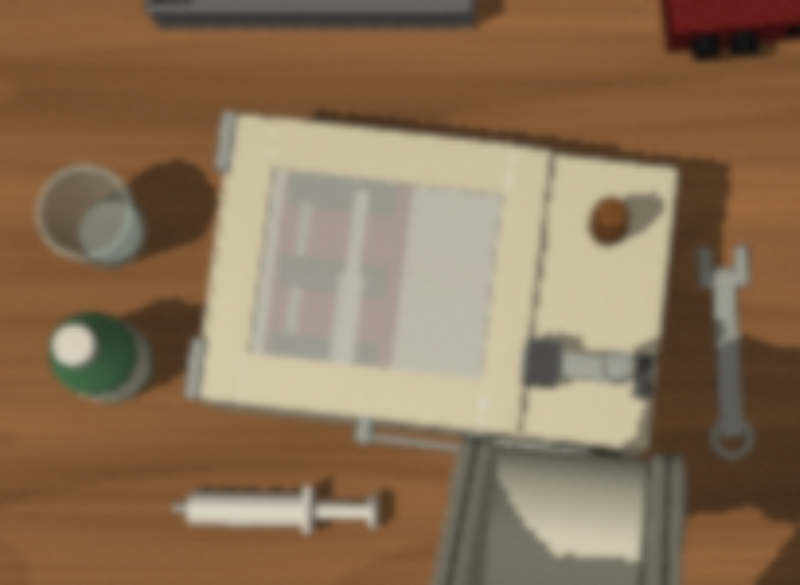

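```bash
python3 -m handwheel '13 0 0 -1 0; 22 0 0 -1 0; 36 0 0 -1 0; 45 0 0 -1 0; 45 0 0 -1 0'; python3 -m handwheel '45 4 0 -30 0; 45 8 0 -65 0; 45 8 0 -100 0; 45 8 0 -130 0; 45 8 0 -150 0'; python3 - <<'E'
from case import *
go(w(-51,-177,260))
for n in("top","scene"):
    p,d=imaging.get_image(n);P=(cloud(n,d)-O)@C
    for y in(-105,90):
        for x in (-85,0,85):
            m=(abs(P[...,0]-x)<8)&(abs(P[...,1]-y)<5)&(d>0)&(P[...,2]>60)
            print(n,y,x,m.sum(),np.median(P[m][:,2]).round(1) if m.any() else None)
    m=(abs(P[...,0]+51)<25)&(abs(P[...,1]+170)<30)&(abs(P[...,2]-163)<7)&(d>0)
    print("knob top pts",m.sum(),P[m].mean(0) if m.any() else 0)
    cv2.imwrite(f"pics/{n}9.png",cv2.resize(p[120:270,140:345],None,fx=3.9,fy=3.9) if n=="top" else cv2.resize(p[140:290,210:390],None,fx=4,fy=4))
E
```

```text
t: 13.95
tool_pos: [458.7, -69.0, 75.0]
tcp_rot: [[-0.995, 0.103, -0.006], [0.103, 0.994, -0.036], [0.002, -0.036, -0.999]]
contact_force: [-0.9, -0.6, 0.2]
width: 45.3
t: 14.37
tool_pos: [452.6, -62.7, 227.8]
tcp_rot: [[-0.995, 0.102, -0.002], [0.102, 0.994, -0.036], [-0.001, -0.036, -0.999]]
contact_force: [0.9, 0.1, -0.7]
width: 45.3
t 14.37 tcp case [-169.3 -154.7  227.8] F case [ 0.8  0.2 -0.7] w 45.3
shift tool [-117.9  -25.7  -31.1] roll 0.02
top -105 -85 24 110.5
top -105 0 23 110.7
top -105 85 20 110.2
top 90 -85 21 109.3
top 90 0 23 110.8
top 90 85 24 109.8
knob top pts 45 [ -50.93871799 -174.2546561   165.90266822]
scene -105 -85 6 110.9
scene -105 0 17 110.0
scene -105 85 15 110.2
scene 90 -85 9 109.6
scene 90 0 9 109.5
scene 90 85 14 109.0
knob top pts 51 [ -46.24032526 -181.46841554  164.02766799]
```

View pics/top9.png

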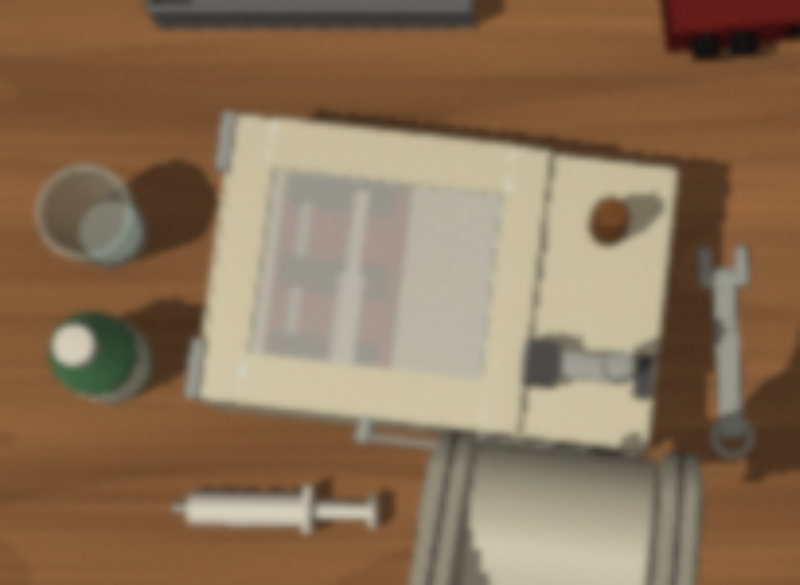

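View pics/scene9.png

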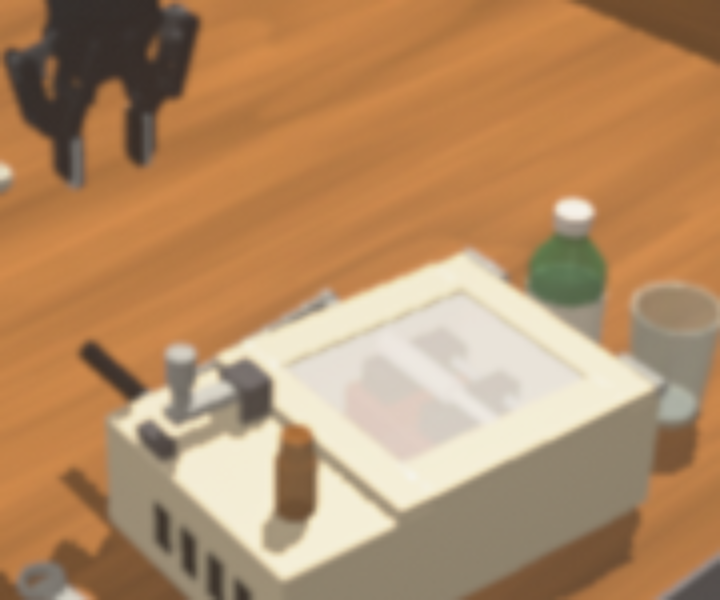

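```bash
python3 -m handwheel '45 -30 -5 5 0; 45 -60 -11 10 0.01; 45 -90 -17 15 0.02; 45 -112 -21 20 0.02; 45 -118 -23 22 0.02'; python3 -m handwheel '45 0 0 0 0; 45 0 0 0 0'; python3 -c "
from case import *
go(w(-51,-176,136))"
```

```text
t: 14.88
tool_pos: [571.3, -99.3, 205.8]
tcp_rot: [[-0.992, 0.123, 0.001], [0.122, 0.992, -0.036], [-0.006, -0.036, -0.999]]
contact_force: [-0.5, -0.1, 0.2]
width: 45.2
t: 15.05
tool_pos: [570.0, -99.1, 204.1]
tcp_rot: [[-0.992, 0.123, -0.002], [0.123, 0.992, -0.036], [-0.002, -0.036, -0.999]]
contact_force: [-0.4, -0.1, -0.0]
width: 45.3
t 15.05 tcp case [ -48.3 -176.5  204.1] F case [-0.4 -0.1 -0. ] w 45.3
shift tool [ 2.8  2.9 68.1] roll -0.001
```

```bash
python3 -m handwheel '45 0.5 0.5 14 0; 45 1 1 28 0; 45 1.5 1.5 42 0; 45 2 2 56 0; 45 2.5 2.5 66 0'; python3 -m handwheel '45 0 0 0 0; 45 0 0 0 0'; python3 - <<'E'
from case import *
go(w(-51,-176,136))
for n in("scene","wrist"):
    p,d=imaging.get_image(n);cv2.imwrite(f"pics/{n}10.png",p if n=="wrist" else cv2.resize(p[140:290,210:390],None,fx=4,fy=4))
E
```

```text
t: 15.47
tool_pos: [565.7, -98.1, 137.0]
tcp_rot: [[-0.993, 0.122, -0.004], [0.122, 0.992, -0.035], [-0.0, -0.036, -0.999]]
contact_force: [-0.1, 0.3, -0.5]
width: 44.8
t: 15.63
tool_pos: [564.3, -97.6, 136.6]
tcp_rot: [[-0.993, 0.122, -0.006], [0.122, 0.992, -0.035], [0.002, -0.035, -0.999]]
contact_force: [0.5, -0.7, -0.3]
width: 44.9
t 15.63 tcp case [ -54.2 -175.7  136.6] F case [ 0.5 -0.6 -0.3] w 44.9
shift tool [-3.2 -0.2  0.6] roll -0.0
```

View pics/scene10.png

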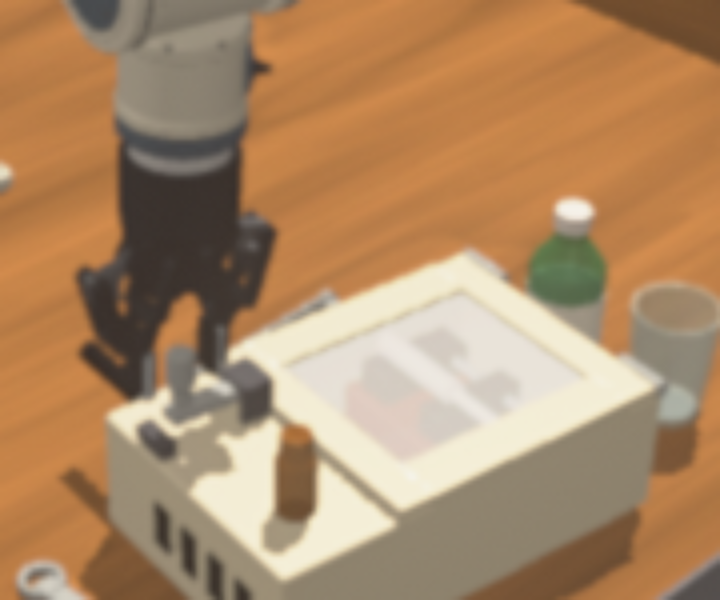

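View pics/wrist10.png

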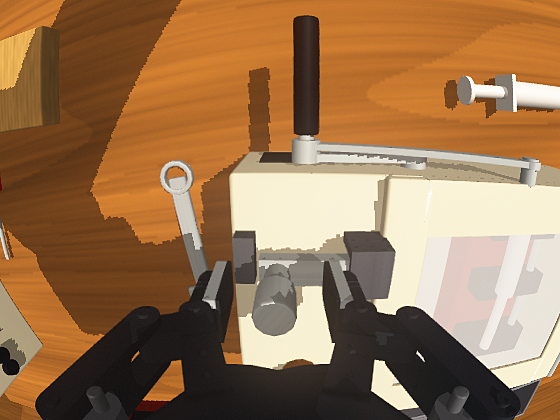

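The wrist picture shows the knob at about (275,300), between the finger tips at (215,290) and (340,290). The guide block is to its right at (370,262). I'll close on it now.

```bash
python3 -m handwheel '40 -3 0 0 0; 30 -3 0 0 0; 20 -3 0 0 0; 10 -3 0 0 0; 0 -3 0 0 0' 25; python3 -m handwheel '0 0 0 0 0; 0 0 0 0 0';python3 -c "
from case import *
go(w(-51,-142,137))"
```

```text
t: 16.15
tool_pos: [569.5, -98.5, 138.6]
tcp_rot: [[-0.993, 0.122, -0.002], [0.122, 0.992, -0.036], [-0.003, -0.036, -0.999]]
contact_force: [-0.4, -0.3, 6.0]
width: 19.3
t: 16.32
tool_pos: [569.5, -98.5, 138.7]
tcp_rot: [[-0.992, 0.122, -0.001], [0.122, 0.992, -0.036], [-0.003, -0.036, -0.999]]
contact_force: [-0.7, -0.3, 2.4]
width: 19.3
t 16.32 tcp case [ -48.9 -176.   138.7] F case [-0.7 -0.4  2.4] w 19.3
shift tool [ 2.1 34.   0.4] roll -0.0
```

```bash
python3 -m handwheel '0 0 6 -0.2 0; 0 0 12 -0.4 0; 0 0 18 -0.6 0; 0 0 24 -0.9 0; 0 0 30 -1.1 0';python3 -m handwheel '0 0 2 0 0; 0 0 4 -0.1 0; 0 0 5.5 -0.2 0; 0 0 6 -0.2 0';python3 -c "
from case import *
go(w(-51,-142,137))"
```

```text
t: 16.73
tool_pos: [573.2, -67.9, 138.7]
tcp_rot: [[-0.993, 0.122, -0.002], [0.122, 0.992, -0.036], [-0.003, -0.036, -0.999]]
contact_force: [-1.4, -1.0, 2.2]
width: 19.2
t: 17.07
tool_pos: [573.5, -65.3, 138.7]
tcp_rot: [[-0.993, 0.12, -0.003], [0.12, 0.992, -0.042], [-0.002, -0.042, -0.999]]
contact_force: [-3.3, -23.6, 2.8]
width: 19.4
t 17.07 tcp case [ -49.  -142.5  138.7] F case [ -0.4 -23.9   2.8] w 19.4
shift tool [2.  0.6 1.7] roll 0.002
```

```bash
python3 -m handwheel '22 0 0 0 0; 30 0 0 0 0; 40 0 0 0 0; 44 0 0 0 0; 44 0 0 0 0'; python3 -m handwheel '44 0 0 -20 0; 44 0 0 -45 0; 44 0 0 -75 0; 44 0 0 -105 0; 44 0 0 -130 0'; python3 -m handwheel '44 25 0 0 0; 44 60 0 0 0; 44 95 0 0 0; 44 130 0 0 0; 44 140 0 0 0'; python3 -m handwheel '44 0 0 0 0; 44 0 0 0 0'; python3 - <<'E'
from case import *
go(w(-200,-142,260))
for n in("top","scene"):
    p,d=imaging.get_image(n);P=(cloud(n,d)-O)@C
    for y in(-100,90):
        for x in (-85,0,85):
            m=(abs(P[...,0]-x)<8)&(abs(P[...,1]-y)<5)&(d>0)&(P[...,2]>60)
            print(n,y,x,m.sum(),np.median(P[m][:,2]).round(1) if m.any() else None)
    m=(abs(P[...,0]+51)<25)&(abs(P[...,1]+150)<45)&(abs(P[...,2]-163)<7)&(d>0)
    print("knob top pts",m.sum(),P[m].mean(0) if m.any() else 0)
    cv2.imwrite(f"pics/{n}11.png",cv2.resize(p[120:270,140:345],None,fx=3.9,fy=3.9) if n=="top" else cv2.resize(p[140:290,210:390],None,fx=4,fy=4))
    cv2.imwrite(f"pics/{n}12.png",p)
E
```

```text
t: 17.48
tool_pos: [573.5, -64.8, 138.7]
tcp_rot: [[-0.993, 0.12, -0.003], [0.12, 0.992, -0.041], [-0.002, -0.041, -0.999]]
contact_force: [0.6, 0.6, -0.4]
width: 44.2
t: 17.9
tool_pos: [574.2, -58.9, 270.6]
tcp_rot: [[-0.993, 0.119, -0.002], [0.119, 0.992, -0.041], [-0.003, -0.041, -0.999]]
contact_force: [0.4, -0.3, 0.9]
width: 44.1
t: 18.32
tool_pos: [430.1, -41.3, 269.4]
tcp_rot: [[-0.993, 0.119, -0.005], [0.119, 0.992, -0.041], [0.0, -0.041, -0.999]]
contact_force: [0.2, -0.3, -0.6]
width: 44.3
t: 18.48
tool_pos: [430.1, -41.1, 269.7]
tcp_rot: [[-0.993, 0.118, -0.004], [0.118, 0.992, -0.041], [-0.001, -0.041, -0.999]]
contact_force: [0.0, 1.3, -0.3]
width: 44.2
t 18.48 tcp case [-194.3 -135.9  269.7] F case [-0.1  1.3 -0.3] w 44.2
shift tool [ 5.7 -5.6 10. ] roll 0.004
top -100 -85 23 109.2
top -100 0 24 109.3
top -100 85 20 110.1
top 90 -85 23 111.0
top 90 0 22 109.3
top 90 85 23 110.1
knob top pts 45 [ -50.71845324 -140.17995101  166.67982173]
scene -100 -85 10 108.5
scene -100 0 13 110.2
scene -100 85 16 109.8
scene 90 -85 12 110.3
scene 90 0 12 110.2
scene 90 85 14 109.7
knob top pts 52 [ -46.23324265 -148.19262343  164.05566898]
```

View pics/top11.png

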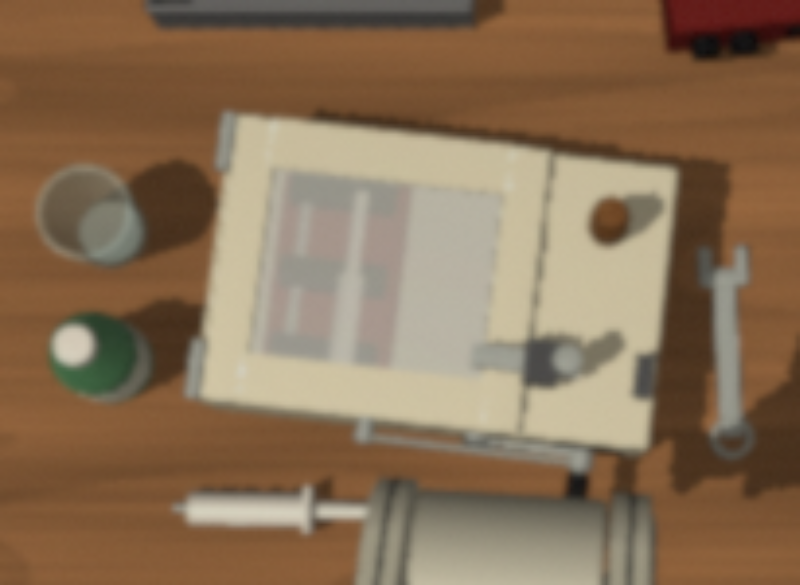

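View pics/scene11.png

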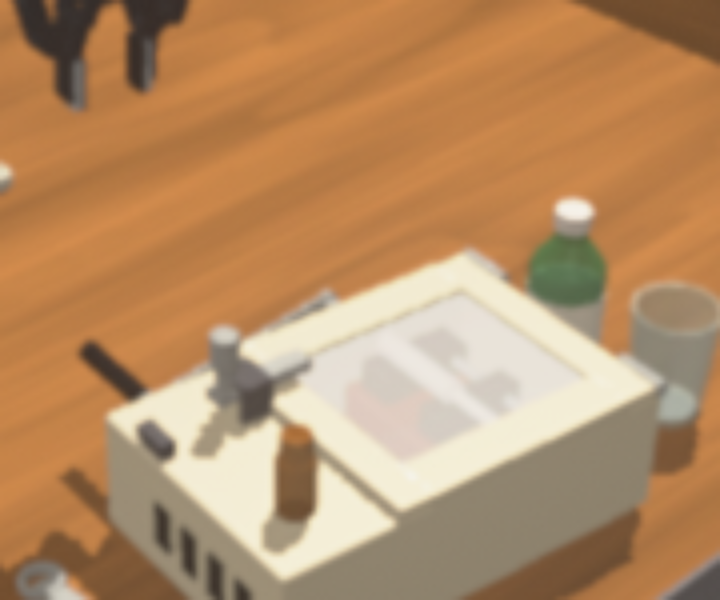

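View pics/top12.png

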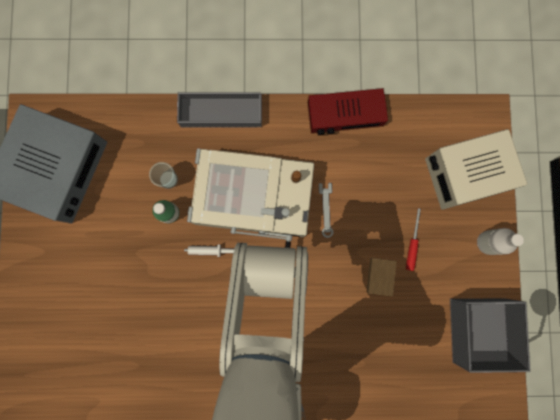

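The bolt lies over the lid's edge: in the top crop the knob has moved from (620,366) to (567,358). The lid is level at z 110, the bystanders are where they were, and the arm is clear.

```bash
python3 -c "
from plant import job
print(job.finish_job())"
```

```text
the job is handed in; nothing more can be done
None
```

The lid is fully shut and the bolt is home over its edge. I handed the job in at about 18.5 s with the arm clear, and no verdict was reported.

**What I did:** I gripped the stay's bar, lifted the knee past centre and guided it along its arc until the lid met its stop with about 13 N. I let go, gripped the knob and slid the bolt until it stopped at about 24 N. Then I released it and backed away.

**Final checks:**
- **Lid:** level, with its top at about z 110 mm all round in both views, and unchanged after release.
- **Bolt:** the knob moved 33 to 34 mm against a nominal 35 mm. I take it as fully home because it met a firm stop; it started near 0.
- **Surroundings:** nothing nearby looked moved in the final overhead picture. I compared this by eye and did not measure it.

**What did not go smoothly:**
- **Bar slipped in the fingers:** it rolled toward the tips as the stay turned, until the grip was only a few millimetres from the end.
- **Re-seating the grip failed:** I opened the fingers to about 18 mm for roughly 0.8 s, so for that time the bar rested on one pad instead of being gripped. The lid moved down with the tool and did not fall freely, but the bar ended up nearer the tips.
- **Lid raised once:** I then lifted it about 12 mm at the bar before lowering it the rest of the way, pressing one pad harder so the bar worked back in.
- **Peak force:** the wrist force reached about 55 N in these attempts, against the 120 N limit.

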